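Pry open the stencil case and hover the stencil over a wet dish

ROBOT

A 6-joint arm with a two-finger parallel gripper is mounted at the origin on the work surface. World frame = base frame: x ahead of the robot, y to its left, z up, the work surface at z = 0. Lengths are in mm, angles in rad, forces in N, time in s.
With the tool pointing down it reaches from about 250 to 800 mm from the base axis. Payload 3.9 kg.
Tool frame: the origin (TCP) lies on the centre line of the jaws, within the pads' length; the fingertips stand 25 mm ahead of it and the grasp point (between the pads) lies 6 mm ahead of it; x points along the fingers, y is the direction in which the jaws open and shut, and the axes are right-handed (so a half turn about x gives the same grasp; the last joint's range is limited). The gripper opens to 85 mm and grips with 20 to 120 N. Pads are 22 mm wide; open, the fingers measure 114 mm over their backs; the gripper's body (76 mm by 85 mm) begins 54 mm behind the grasp point. The pads swing forward as they close: fully open they stand 13 mm farther back than shut.
Start: joints at [1.322, 0.26, -0.138, 1.173, 0, 1.571], TCP at [129.272, 508.826, 223.704] pointing down, gripper open.
Joint ranges: [-2.78, 2.78], [-0.83, 1.72], [-1.28, 1.37], [-1.9, 2.12], [-1.57, 1.48], [-3.14, 3.14]. Speed limits (rad/s): [2.57, 2.57, 3.14, 3.14, 3.14, 3.14].

INTERFACE

Orientations are given as [roll, pitch, yaw] about the fixed x, y, z axes, in that order (R = Rz(yaw) Ry(pitch) Rx(roll)).
In Python, from rig import * gives the robot as it stands.
- The arm moves only by the shell command python3 -m jog 'ROWS' [OPENING] [FORCE]. ROWS is JSON, a list of rows, each a list of 2 entries, a list of its own where there are three numbers: the shift along the tool's x, y, z in m, then the turn, a rotation vector about the tool's x, y, z in rad. A call has 1 to 5 rows; each row is the pose to reach, as a shift and turn from the pose commanded when the call began, along the tool's axes at that moment; what a row does not reach only later rows make up. A row lasts 1/10 s, in which the tool goes at most 50 mm and 8.59 degrees, less where a joint would pass 70% of its speed; a pose out of reach is approached as far as the arm can. A call with a gripper value outside its range is refused whole. OPENING is the closure, from 0 (fully open) to 1 (shut), set as the call begins (- or left out, the last holds). The fingers move at their own pace and stop on an object; FORCE is the grip in N (left out, the last holds). Time passes only in rows, so rows that repeat a pose let the fingers close. It gives the time, the measured TCP pose, the force and the opening at its end, in the units of the state.
- get_obs(): the state, without advancing time (a new reading comes with each control period).
- capture(name): name is "side" or "top" or "wrist"; returns (picture, depth): 384x512x3 uint8, blue, green, red; 384x512 float32, mm along the optical axis (not along the pixel's ray), 0 where there is no reading.
- calibration(name): a dict with "fx", "fy", "cx", "cy" (pixels), "T" (4x4, takes a point from camera to world coordinates). Camera axes: x right, y down, z forward; pixel columns grow to the right and rows downward; lengths in mm; the calibration is good to about 2 mm. A picture is of the moment at which its call begins: read the wrist's pose just before it. calibration takes no time and is no camera call; for the wrist camera it gives the pose at the moment of the call.
- job_done(): hands the job in, once; it reports no verdict.
The state is a dict: "clock": time; "q": joint angles; "dq": joint speeds; "joint_efforts": joint torques, N m; "eef_pos": TCP position; "tool_rot": TCP orientation; "force": force on the tool from outside, world axes, zero at the start; "torque": the same for the moment, N m; "width": opening from 0.0 (shut) to 1.0 (fully open).
Only numpy, scipy, OpenCV 4.12 (cv2) and the standard library are available. Lean on these libraries where they do the work, as an engineer would, in place of code of your own. Each camera call takes 0.05 s, during which the arm holds its last target.

TASK

Pry up the lid of the wooden stencil case with the palette knife (not with the fingers), swing the lid open until it stands upright or beyond, and lay the knife down on the table. Then take the stencil out of the case by its post, carry it over the rack of cups and finish holding it still about a centimetre above the rim of the oblong dish on the banding wheel, level, centred and with its long side along the dish's long side; do not let go at the end. The dish's glaze is wet, so nothing may touch it, and leave the cups and the jar where they are.

Things in the scene. Friction and masses are not known exactly. Their poses are not given: they have to be found in the camera images.
- case: Shallow dark wooden case fixed to the table, outside in mm (as all sizes here) 125 (x) x 190 (y) x 50 high, walls and floor 5 thick. Origin: centre of its underside; z up. Its front wall is on the -x side and has in its middle a notch 50 wide (y), open from 34 up to 50 above the table, just under the lid; the hinge is along the top of the +x wall.
- lid (a joint): Hinge of the case's plywood lid (80 g): 0 closed, 1.57 upright, stop at 1.9 rad. It turns with slight friction and stays where it is left (about 1 N upward at the lip opens it). The lid is 5 thick, 190 wide, 135 from hinge to front edge; closed, its underside lies 50 above the table and it overhangs the front wall by 10.
- lid_hinge (a point): Middle of the lid's hinge line, 62.5 from the case's centre along the case's +x and 50 above the table; the line runs along the case's y.
- lid_lip (a point): Middle of the lower front edge of the lid, 135 from the hinge line.
- knife: Palette knife of 90 g lying loose on the table: wooden handle 110 long (x from -55 to 55), 18 wide (y), 22 high, then a straight stiff steel blade 95 long (x from 55 to 150), 18 wide, 2.5 thick, its middle plane 11 above the underside. Origin: under the middle of the handle; x points to the blade's tip, z up. It balances about 23 ahead of the origin.
- stencil: Slotted aluminium stencil plate 90 (x) x 150 (y) x 4 thick with a square wooden post 20 x 20 standing 34 above the middle of its top; 90 to 180 g in all. It lies loose, with some play, on the floor (5 thick) of the closed case, long side along the case's long side. Origin: centre of its underside; z up; the post's top is 38 above the origin.
- wheel: Steel banding wheel (disc 200 across) fixed to the table with an oblong clay dish stuck on it. Dish 130 (x) x 210 (y), flat rim 80 above the table, inner floor 68 above the table. Origin: centre of the underside, on the table; y runs along the dish's long side; z up.
- dish_rim (a point): Centre of the dish at the height of its rim, 80 above the table; axes as the wheel's.
- rack: Low plank rack fixed to the table between case and wheel, 320 (x) x 85 (y), top 70 above the table; cups stand on it. Origin: centre of its underside.
- cup_a: White cup, 72 across, 60 tall, loose on the rack (its rim 130 above the table). Origin: centre of its underside.
- cup_b: Blue cup, 72 across, 70 tall, loose on the rack (its rim 140 above the table). Origin: centre of its underside.
- cup_c: Clay bowl, 72 across, 50 tall, loose on the rack (its rim 120 above the table). Origin: centre of its underside.
- glaze_jar: Closed glaze jar, 68 across, 100 tall, loose on the table left of the case. Origin: centre of its underside.
Things that resemble listed ones, but are neither listed nor needed, are in the scene too. What is shaped like the wheel but blue is not meant. Leave any green look-alike of the knife alone.

How it is judged (in metres and radians):
On the way, in this order (a step that is already met when the one before it is completed fails the run):
1. the knife's blade has lifted the lid by at least 0.2 rad (value of joint lid above 0.2 rad and contact force between knife and lid above 0.1 N), for 0.1 s.
2. the lid stands open (1.4 rad or more) and the knife lies released on the table (value of joint lid above 1.4 rad and height (world z) of knife below 0.025 m and contact force between the fingers and knife below 0.05 N and linear speed of knife below 0.05 m/s), for 0.1 s.
3. the held stencil passes over the rack (z of stencil in the frame of rack above 0.08 m and x of stencil in the frame of rack between -0.22 and 0.22 m and y of stencil in the frame of rack between -0.06 and 0.06 m and contact force between the fingers and stencil above 0.5 N), for 0.04 s.
At the end, for the whole second after the job is handed in: Fingers hold the stencil still, touching nothing else: underside 3 to 22 mm above the dish rim, centre within 12 mm of the dish centre, long sides within 0.12 rad, level within 0.1 rad; lid still open over 1.4 rad; knife lying released at rest on the table (contact force between the fingers and stencil above 0.5 N and contact force between stencil and wheel below 0.05 N and z of stencil in the frame of dish_rim between 0.003 and 0.022 m and horizontal distance between stencil and dish_rim below 0.012 m and angle between the y axis of stencil and the y axis of dish_rim, either way round below 0.12 rad and angle between stencil's own z axis and vertical below 0.1 rad and linear speed of each of stencil, knife below 0.02 m/s and value of joint lid above 1.4 rad and height (world z) of knife below 0.025 m and contact force between the fingers and knife below 0.05 N); the arm keeps its last pose, push and grip.
It fails at once if the fingers push the lid while it is less than 0.2 rad open (contact force between the fingers and lid above 0.5 N and value of joint lid below 0.2 rad).
It fails at once if the wet dish or its wheel is touched (contact force between wheel and the arm above 0.3 N or contact force between wheel and the fingers above 0.3 N or contact force between wheel and stencil above 0.3 N or contact force between wheel and knife above 0.3 N).
It fails at once if a cup or the jar is moved by more than 20 mm (distance of any of cup_a, cup_b, cup_c, glaze_jar from where it was at the start of the episode above 0.02 m).
It also fails if it takes over 72 s, if anything falls off the work surface, if the arm or the gripper's body presses on something with over 40 N, if the wrist force passes 120 N, or if a joint passes its speed limit or range.

## Working session

There is one attempt and no reset: what is moved stays moved. The work goes in short steps, Python scripts to look and compute and a shell command to move; the robot and the scene stay as the last step left them, time stands still between calls to the robot, and variables do not carry over. Pictures are saved under pics/ and viewed, and the job is handed in when it is done.

```bash
ls; mkdir -p pics; python3 - <<'E'
from rig import *
import cv2
o=get_obs();print(o)
for n in ["side","top","wrist"]:
    c=calibration(n);print(n,c)
    p,d=capture(n);cv2.imwrite(f"pics/{n}0.png",p);
    import numpy as np;np.save(f"pics/{n}0.npy",d);np.savez(f"pics/{n}0cal.npz",**c)
E
```

```text
pics
{'clock': 0.0, 'q': array([ 1.32195567e+00,  2.60713468e-01, -1.39409972e-01,  1.17267335e+00,
        3.38950170e-06,  1.57079510e+00]), 'dq': array([ 4.69201225e-04, -2.68852308e-04, -8.95604674e-04, -2.66935788e-04,
       -7.33075173e-04,  2.52812231e-05]), 'joint_efforts': array([ 4.36253995e-04, -4.05679929e+01,  2.53921276e+01,  1.88330503e-02,
        1.01137556e-05, -1.08560644e-05]), 'eef_pos': array([129.1224774 , 508.14595853, 222.83398826]), 'tool_rot': array([-1.57249191,  1.56879586, -1.82133134]), 'force': array([ 0.0534446 , -0.86985594, -0.18694394]), 'torque': array([ 0.01268971, -0.01554805,  0.03977165]), 'width': 1.0007984083118633}
side {'fx': 405.85324056728047, 'fy': 405.85324056728047, 'cx': 249.62253686704526, 'cy': 184.99069345648113, 'T': array([[ 9.61330574e-01, -1.61115347e-01,  2.23350338e-01,
         2.48121981e+02],
       [-2.75377240e-01, -5.72090467e-01,  7.72580011e-01,
        -8.53843688e+02],
       [ 3.30210272e-03, -8.04210385e-01, -5.94335556e-01,
         7.96643546e+02],
       [ 0.00000000e+00,  0.00000000e+00,  0.00000000e+00,
   
[... 230 characters left out ...]
98844315e-01,  2.95651250e-02,  3.78937741e-02,
         4.56916425e+01],
       [-4.17203988e-02, -1.41895676e-01, -9.89002035e-01,
         1.02407466e+03],
       [ 0.00000000e+00,  0.00000000e+00,  0.00000000e+00,
         1.00000000e+00]])}
wrist {'fx': 273.9462365700791, 'fy': 273.9462365700791, 'cx': 252.8000993491134, 'cy': 190.17621321153246, 'T': array([[ 2.45877937e-01,  9.23803233e-01,  2.93481901e-01,
         5.36865580e+01],
       [ 9.69298870e-01, -2.33732214e-01, -7.63475771e-02,
         5.27410815e+02],
       [-1.93396424e-03,  3.03243860e-01, -9.52911025e-01,
         3.73101719e+02],
       [ 0.00000000e+00,  0.00000000e+00,  0.00000000e+00,
         1.00000000e+00]])}
```

View pics/top0.png

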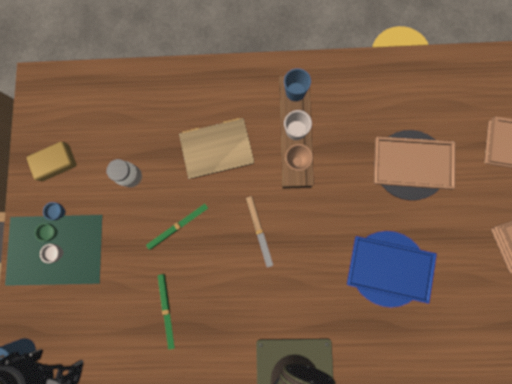

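View pics/side0.png

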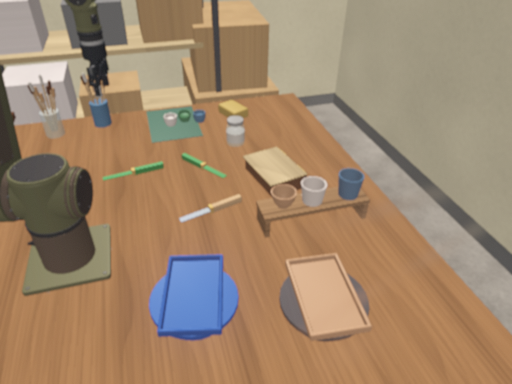

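View pics/wrist0.png

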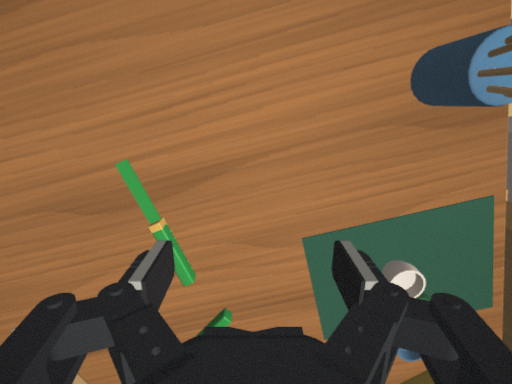

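The top view shows the case and its lid at about (216,148), the grey-bladed knife from (249,198) to (270,267), the clay dish at (414,163) and the rack at (296,130). The jar is at (122,172). Next I'll measure these.

```bash
cat > h.py <<'E'
import numpy as np, cv2
def cloud(d,c):
    v,u=np.mgrid[0:d.shape[0],0:d.shape[1]]
    P=np.stack([(u-c['cx'])/c['fx']*d,(v-c['cy'])/c['fy']*d,d,np.ones_like(d)],-1)
    W=P@np.array(c['T']).T
    W=W[...,:3].copy(); W[d<=0]=np.nan
    return W
def load(n):
    p=cv2.imread(f"pics/{n}.png");d=np.load(f"pics/{n}.npy");c=dict(np.load(f"pics/{n}cal.npz"))
    return p,d,c,cloud(d,c)
def snap(rig,name,tag):
    c=rig.calibration(name);p,d=rig.capture(name)
    cv2.imwrite(f"pics/{tag}.png",p);np.save(f"pics/{tag}.npy",d);np.savez(f"pics/{tag}cal.npz",**c)
    return p,d,c,cloud(d,c)
def rect(W,m):
    pts=W[m][:,:2].astype(np.float32)
    r=cv2.minAreaRect(pts);return r,cv2.boxPoints(r).round(1).tolist()
E
python3 - <<'E'
from h import *
for n in ["top0","side0"]:
    p,d,c,W=load(n); X,Y,Z=W[...,0],W[...,1],W[...,2]
    print(n,'table z',np.nanmedian(Z[(X>250)&(X<330)&(Y<0)&(Y>-300)]))
    hsv=cv2.cvtColor(p,cv2.COLOR_BGR2HSV)
    def comps(m,tag,mn=60):
        k,l,s,ce=cv2.connectedComponentsWithStats(m.astype(np.uint8))
        for i in range(1,k):
            if s[i,4]>=mn:
                mm=l==i;r,b=rect(W,mm)
                print(tag,'px',ce[i].round(),'n',s[i,4],'z',np.nanmedian(Z[mm]).round(1),np.nanpercentile(Z[mm],[5,95]).round(),'ctr',np.round(r[0],1),'sz',np.round(r[1],1),'ang',round(r[2],1),b)
    reg=(X>200)&(X<760)&(Y<450)&(Y>-500)
    comps(reg&(Z>44)&(Z<65),'h44-65')
    comps(reg&(Z>66)&(Z<90),'h66-90')
    comps(reg&(Z>90)&(Z<150),'h90-150',30)
    comps(reg&(Z>6)&(Z<30),'h6-30',40)
E
```

```text
top0 table z 65.62522496783157
h44-65 px [216. 147.] n 3115 z 56.0 [53. 59.] ctr [640.5 203.3] sz [140.3 190. ] ang 11.9 [[552.2000122070312, 281.79998779296875], [591.4000244140625, 95.9000015258789], [728.7000122070312, 124.80000305175781], [689.5, 310.79998779296875]]
h44-65 px [412. 134.] n 297 z 52.7 [50. 55.] ctr [ 658.6 -348.1] sz [129.5  25.3] ang 84.2 [[639.5, -411.20001220703125], [664.7000122070312, -413.79998779296875], [677.7999877929688, -284.8999938964844], [652.5999755859375, -282.3999938964844]]
h44-65 px [134. 174.] n 64 z 55.7 [46. 64.] ctr [571.9 439.1] sz [16.7 56.6] ang 85.8 [[543.0, 432.79998779296875], [599.5, 428.6000061035156], [600.7000122070312, 445.29998779296875], [544.2999877929688, 449.5]]
h44-65 px [409. 191.] n 570 z 52.5 [49. 55.] ctr [ 493.  -330.2] sz [156.2  37.1] ang 84.0 [[466.3999938964844, -405.8999938964844], [503.29998779296875, -409.79998779296875], [519.7000122070312, -254.39999389648438], [482.70001220703125, -250.5]]
h44-65 px [393. 238.] n 471 z 52.2 [49. 55.] ctr [ 373.8 -275.4] sz [142.8  32.4] ang 76.3 [[341.1000061035156, -341.0], 
[... 8556 characters left out ...]
00122070312, 290.1000061035156]]
h6-30 px [297. 185.] n 42 z 19.2 [ 7. 29.] ctr [684.5 116.7] sz [33.6  5.6] ang 11.9 [[667.5, 116.0], [668.7000122070312, 110.4000015258789], [701.5999755859375, 117.4000015258789], [700.4000244140625, 122.9000015258789]]
h6-30 px [213. 207.] n 399 z 14.6 [ 9. 23.] ctr [399.3  87.1] sz [206.6  24.3] ang 15.4 [[296.5, 71.4000015258789], [303.0, 48.0], [502.1000061035156, 102.9000015258789], [495.70001220703125, 126.30000305175781]]
h6-30 px [263. 226.] n 84 z 17.7 [ 8. 29.] ctr [521.1 -29.7] sz [13.2 81.3] ang 9.3 [[508.1000061035156, 9.399999618530273], [521.2000122070312, -70.9000015258789], [534.2000122070312, -68.69999694824219], [521.0999755859375, 11.5]]
```

```bash
python3 - <<'E'
import cv2
for n,(x0,y0,x1,y1) in {"top0":(160,60,340,290),"side0":(170,130,380,240)}.items():
    p=cv2.imread(f"pics/{n}.png")[y0:y1,x0:x1]; s=min(800/(x1-x0),600/(y1-y0))
    cv2.imwrite(f"pics/{n}c.png",cv2.resize(p,None,fx=s,fy=s,interpolation=2))
E
```

```text
(no output)
```

View pics/side0c.png

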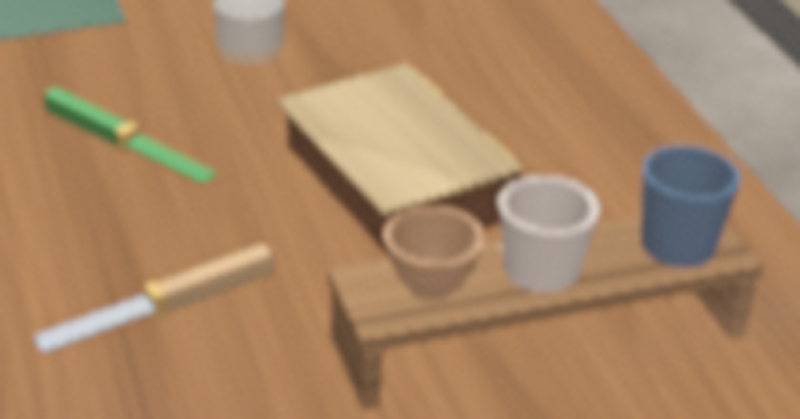

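View pics/top0c.png

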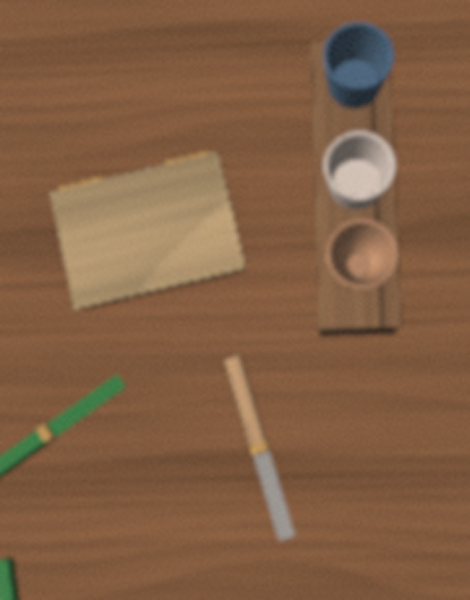

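The side crop shows the case's hinge side facing away from the robot and the knife blade pointing toward the robot. Both cameras agree within about 3 mm. Next I'll work out the current tool axes.

```bash
cat >> h.py <<'E'
from scipy.spatial.transform import Rotation as Ro
def tool(o): 
    return np.array(o['eef_pos']),Ro.from_euler('xyz',o['tool_rot']).as_matrix()
def Rdown(yaw): # tool x down, tool y at world yaw
    x=np.array([0,0,-1.]);y=np.array([np.cos(yaw),np.sin(yaw),0]);return np.stack([x,y,np.cross(x,y)],1)
def delta(o,pos,R):
    p,R0=tool(o); s=R0.T@(np.array(pos)-p)/1000; r=Ro.from_matrix(R0.T@R).as_rotvec()
    return s.round(4),r.round(4)
def st(o):
    p,R=tool(o); print('t',round(o['clock'],2),'pos',p.round(1),'x',R[:,0].round(3),'y yaw',np.degrees(np.arctan2(R[1,1],R[0,1])).round(2),'q',np.round(o['q'],3),'F',np.round(o['force'],1),'w',round(o['width'],3))
E
python3 - <<'E'
import rig; from h import *
o=rig.get_obs(); st(o)
kx=np.radians(195.5); d=np.array([np.cos(kx),np.sin(kx)])
org=np.array([446.3,100.0]); g=org+20*d; print('grip',g)
for y in (105.5,-74.5): print(y,delta(o,[*g,120],Rdown(np.radians(y))))
p,d,c,W=load("top0"); print(np.nanmedian(W[280:320,290:340,2]))
E
```

```text
t 0.15 pos [129.2 508.3 223. ] x [-0.    -0.001 -1.   ] y yaw 75.74 q [ 1.322  0.261 -0.139  1.173 -0.     1.571] F [ 0.7  0.8 -0.7] w 0.997
grip [427.02739094  94.65523248]
105.5 (array([ 0.1036, -0.3274,  0.3906]), array([-5.194e-01, -4.000e-04,  1.500e-03]))
-74.5 (array([ 0.1036, -0.3274,  0.3906]), array([2.6222e+00, 2.0000e-03, 5.0000e-04]))
0.17383149551142196
```

```bash
python3 -m jog '[[[0.008,-0.025,0.030],[-0.04,0,0]],[[0.016,-0.055,0.066],[-0.1,0,0]],[[0.025,-0.085,0.102],[-0.15,0,0]],[[0.033,-0.115,0.137],[-0.2,0,0]],[[0.042,-0.142,0.170],[-0.25,0,0]]]' 0.35
python3 - <<'E'
import rig; from h import *
o=rig.get_obs(); st(o)
print(delta(o,[427,94.7,120],Rdown(np.radians(105.5))))
E
```

```text
clock: 0.65
eef_pos: [259.6, 327.4, 181.3]
tool_rot: [-1.209, 1.57, -1.205]
force: [1.2, 1.0, -0.8]
width: 0.651
t 0.65 pos [259.6 327.4 181.3] x [ 0. -0. -1.] y yaw 90.21 q [ 0.901  0.103 -0.453  1.015 -0.     0.897] F [ 1.2  1.  -0.8] w 0.651
(array([ 0.0614, -0.2333,  0.1665]), array([-2.669e-01,  1.000e-04,  4.000e-04]))
```

```bash
python3 -m jog '[[[0.010,-0.038,0.027],[-0.05,0,0]],[[0.020,-0.076,0.054],[-0.1,0,0]],[[0.030,-0.114,0.081],[-0.15,0,0]],[[0.040,-0.152,0.108],[-0.2,0,0]],[[0.049,-0.187,0.133],[-0.235,0,0]]]' 
python3 -m jog '[[[0.007,-0.030,0.021],[-0.025,0,0]],[[0.012,-0.0463,0.0335],[-0.032,0,0]],[[0.012,-0.0463,0.0335],[-0.032,0,0]]]' 
python3 - <<'E'
import rig; from h import *
o=rig.get_obs(); st(o)
p,d,c,W=snap(rig,"wrist","w1")
Z=W[...,2]
m=((Z>5)&(Z<30)).astype(np.uint8)
k,l,s,ce=cv2.connectedComponentsWithStats(m)
for i in range(1,k):
    if s[i,4]>150: print(s[i],rect(W,l==i),np.nanmedian(Z[l==i]))
print(delta(o,[427,94.7,28.5],Rdown(np.radians(105.5))))
E
```

```text
clock: 1.15
eef_pos: [393.0, 140.6, 132.3]
tool_rot: [0.163, 1.571, 0.401]
force: [0.9, 0.5, 0.1]
width: 0.65
clock: 1.45
eef_pos: [437.3, 103.7, 120.0]
tool_rot: [-1.75, 1.57, -1.486]
force: [0.0, -0.5, 0.2]
width: 0.65
t 1.45 pos [437.3 103.7 120. ] x [ 0. -0. -1.] y yaw 105.14 q [ 0.233  0.207 -0.499  0.864 -0.    -0.031] F [ 0.  -0.5  0.2] w 0.65
[ 234   19   22  227 4441] (((398.8798828125, 85.94502258300781), (204.87423706054688, 17.921615600585938), 15.300048828125), [[297.70001220703125, 67.5999984741211], [302.3999938964844, 50.29999923706055], [500.1000061035156, 104.30000305175781], [495.29998779296875, 121.5999984741211]]) 13.347395192249223
[ 363  196  149   63 2940] (((432.0509948730469, 301.46063232421875), (19.816009521484375, 155.1895751953125), 34.837528228759766), [[379.6000061035156, 359.5], [468.20001220703125, 232.10000610351562], [484.5, 243.39999389648438], [395.8999938964844, 370.79998779296875]]) 12.684862459911983
[  59  217   97   43 1231] (((520.8995361328125, -23.86853790283203), (86.37931060791016, 14.542102813720703), 80.76468658447266), [[506.79998779296875, -65.30000305175781], [521.0999755859375, -67.69999694824219], [535.0, 17.600000381469727], [520.7000122070312, 19.899999618530273]]) 18.168806846742825
[ 209  310  103   21 1539] (((586.5733032226562, 154.54083251953125), (3.7757771015167236, 117.46199798583984), 12.033129692077637), [[572.5, 211.60000610351562], [597.0, 96.69999694824219], [600.7000122070312, 97.5], [576.2000122070312, 212.39999389648438]]) 17.319115346486484
[481 334  31  30 593] (((549.8246459960938, 440.9196472167969), (8.432828903198242, 37.46804428100586), 48.80636978149414), [[533.0, 450.1000061035156], [561.0999755859375, 425.3999938964844], [566.7000122070312, 431.79998779296875], [538.5, 456.3999938964844]]) 16.24545140668397
(array([ 0.0915, -0.0059, -0.0123]), array([-0.0062, -0.0001,  0.0005]))
```

View pics/w1.png

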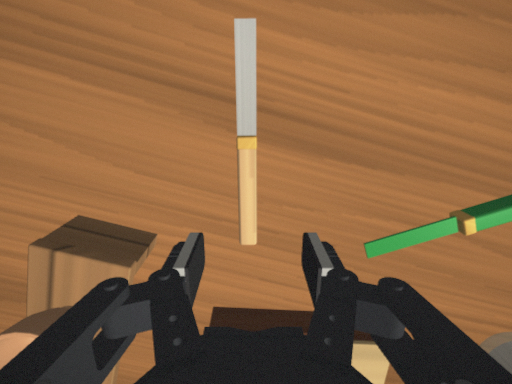

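The wrist view shows the knife squarely ahead (blade (246,20–135), handle (248,140–243)), agreeing within 2 mm. I'll descend and grip it now.

```bash
python3 -m jog '[[[0.010,-0.006,-0.0128],[-0.005,0,0]],[[0.040,-0.006,-0.0128],[-0.005,0,0]],[[0.070,-0.006,-0.0128],[-0.005,0,0]],[[0.0885,-0.006,-0.0128],[-0.005,0,0]],[[0.0915,-0.006,-0.0128],[-0.005,0,0]]]' 
python3 - <<'E'
import rig; from h import *
st(rig.get_obs())
E
python3 -m jog '[[[0,0,0],[0,0,0]],[[0,0,0],[0,0,0]],[[0,0,0],[0,0,0]],[[0,0,0],[0,0,0]],[[0,0,0],[0,0,0]]]' 1 90
python3 -m jog '[[[0,0,0],[0,0,0]],[[0,0,0],[0,0,0]],[[-0.01,0,0],[0,0,0]],[[-0.03,0,0],[0,0,0]],[[-0.06,0,0],[0,0,0]]]'
python3 - <<'E'
import rig; from h import *
st(rig.get_obs())
snap(rig,"wrist","w2");snap(rig,"side","s2")
E
```

```text
clock: 2.0
eef_pos: [421.6, 96.6, 27.6]
tool_rot: [3.01, 1.566, -2.999]
force: [-0.4, 0.6, 0.2]
width: 0.65
t 2.0 pos [421.6  96.6  27.6] x [-0.005 -0.001 -1.   ] y yaw 105.75 q [ 0.225  0.298 -0.671  0.606  0.    -0.05 ] F [-0.4  0.6  0.2] w 0.65
clock: 2.5
eef_pos: [425.5, 96.3, 29.8]
tool_rot: [-0.03, 1.57, 0.243]
force: [0.4, 1.1, -0.2]
width: -0.001
clock: 3.0
eef_pos: [423.4, 95.8, 89.2]
tool_rot: [3.097, 1.567, -2.913]
force: [-0.3, 0.1, 0.3]
width: -0.001
t 3.0 pos [423.4  95.8  89.2] x [-0.003 -0.001 -1.   ] y yaw 105.65 q [ 0.222  0.218 -0.579  0.777 -0.    -0.051] F [-0.3  0.1  0.3] w -0.001
```

View pics/w2.png

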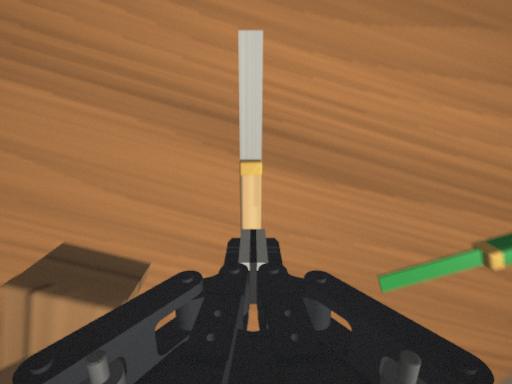

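View pics/s2.png

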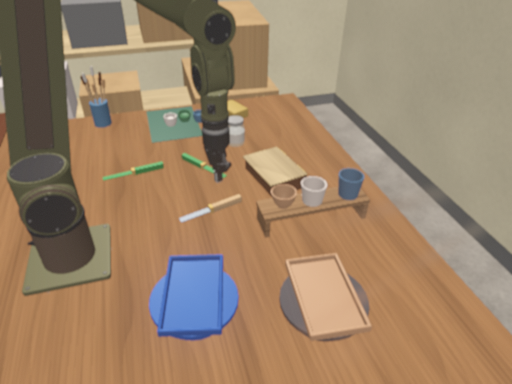

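The wrist and side views show the knife still on the table with the fingers shut above it. I'll check where the fingertips really are against the depth data.

```bash
python3 - <<'E'
from h import *
p,d,c,W=load("w2")
for u,v in [(252,235),(245,235),(260,235),(252,245),(252,262),(252,215),(252,100),(252,300),(240,200)]: print('w2',u,v,W[v,u].round(1),d[v,u])
p,d,c,W=load("w1")
for u,v in [(195,240),(310,240),(180,265),(248,243),(248,230)]: print('w1',u,v,W[v,u].round(1))
p,d,c,W=load("s2")
for u,v in [(219,178),(222,175),(217,180),(216,120),(225,203),(190,215)]: print('s2',u,v,W[v,u].round(1))
T=np.array(c['T']);q=np.linalg.inv(T)@[423,96,64,1];print(q[0]/q[2]*c['fx']+c['cx'],q[1]/q[2]*c['fy']+c['cy'])
cv2.imwrite("pics/s2c.png",cv2.resize(p[90:240,150:310],None,fx=5,fy=4,interpolation=2)[:600,:800])
E
```

```text
w2 252 235 [413.2  92.3 107.5] 146.02498
w2 245 235 [413.5  88.6 108.9] 144.52353
w2 260 235 [411.9  96.4 107.8] 145.72894
w2 252 245 [412.9  92.3 118.9] 135.08122
w2 252 262 [413.   92.3 133.9] 120.82818
w2 252 215 [436.5  98.6  21.9] 234.944
w2 252 100 [346.2  73.3  12. ] 216.32887
w2 252 300 [431.9  97.6 134.5] 126.12252
w2 240 200 [426.7  85.3  20.2] 232.64157
w1 195 240 [434.   72.1 144.9]
w1 310 240 [419.1 129.  143.9]
w1 180 265 [434.7  70.3 167.3]
w1 248 243 [493.4 113.7  22.9]
w1 248 230 [480.1 110.1  21.5]
s2 219 178 [427.6  84.7 118. ]
s2 222 175 [436.8  84.9 126.7]
s2 217 180 [421.8  86.4 110.9]
s2 216 120 [422.7  59.8 316.8]
s2 225 203 [443.1  89.5  18.4]
s2 190 215 [332.3  70.3  12.2]
217.42198197679943 190.91143038967596
```

View pics/s2c.png

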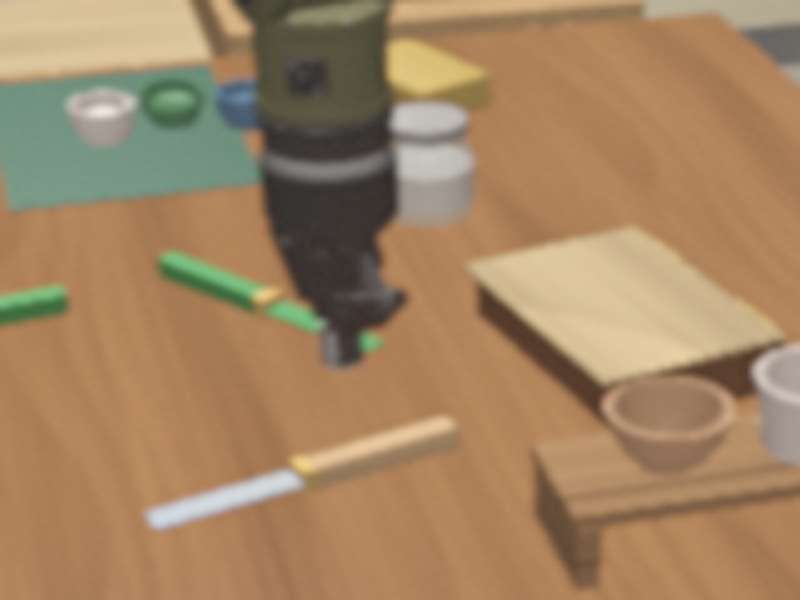

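Both cameras put the fingertips at z≈108 with the reported TCP at 89. That is about 18 mm behind the TCP, where the brief says 25 mm ahead of it. It also fits the missed grasp. I'll measure this properly before going lower.

```bash
python3 - <<'E'
import rig; from h import *
o=rig.get_obs(); st(o)
for n in ("wrist","side","top"):
    p,d,c,W=snap(rig,n,n[0]+"3"); 
    P=W.reshape(-1,3); pos=o['eef_pos']
    s=P[(np.hypot(P[:,0]-pos[0],P[:,1]-pos[1])<40)&(P[:,2]>40)]
    if len(s): print(n,len(s),'z pcts',np.percentile(s[:,2],[0,1,5,10,25]).round(1)); low=s[s[:,2]<np.percentile(s[:,2],2)+3]; print(' low mean',low.mean(0).round(1))
st(rig.get_obs())
E
```

```text
t 3.1 pos [428.   96.8  92.9] x [ 0.007  0.002 -1.   ] y yaw 105.65 q [ 0.222  0.214 -0.573  0.776 -0.    -0.051] F [ 1.5  0.7 -0.1] w 0.004
wrist 27709 z pcts [104.5 113.  134.  147.2 157.2]
 low mean [419.1  94.  114.3]
side 2474 z pcts [ 98.8 113.8 151.9 192.1 257.3]
 low mean [424.9  87.4 115.3]
top 2800 z pcts [528.5 559.5 567.9 573.2 579.9]
 low mean [459.6 101.2 560.2]
t 3.25 pos [424.9  96.1  89.3] x [ 0.  0. -1.] y yaw 105.65 q [ 0.223  0.218 -0.58   0.773  0.    -0.051] F [-0.  -0.3  0.1] w -0.004
```

```bash
python3 -m jog '[[[0.005,0,0],[0,0,0]],[[0.03,-0.001,0],[0,0,0]],[[0.058,-0.001,0],[0,0,0]],[[0.078,-0.001,0],[0,0,0]],[[0.082,-0.001,0],[0,0,0]]]' 0.45
python3 -m jog '[[[0,0,0],[0,0,0]],[[0,0,0],[0,0,0]]]'
python3 - <<'E'
import rig; from h import *
o=rig.get_obs(); st(o)
p,d,c,W=snap(rig,"wrist","w4");p2,d2,c2,W2=snap(rig,"side","s4")
cv2.imwrite("pics/s4c.png",cv2.resize(p2[130:240,150:310],None,fx=5,fy=5,interpolation=2))
for V in (W,W2):
    P=V.reshape(-1,3);pos=o['eef_pos']
    s=P[(np.hypot(P[:,0]-pos[0],P[:,1]-pos[1])<45)&(P[:,2]>24)];print(np.percentile(s[:,2],[0,1,2,5]).round(1))
E
```

```text
clock: 3.75
eef_pos: [421.8, 94.4, 4.2]
tool_rot: [3.092, 1.564, -2.918]
force: [0.1, -0.1, -0.0]
width: 0.546
clock: 3.95
eef_pos: [425.5, 95.2, 7.5]
tool_rot: [-0.226, 1.571, 0.047]
force: [-0.2, 0.7, -0.3]
width: 0.546
t 3.95 pos [425.5  95.2   7.5] x [ 0.  0. -1.] y yaw 105.65 q [ 0.22   0.33  -0.695  0.545 -0.    -0.053] F [-0.2  0.7 -0.3] w 0.546
[24.  27.5 30.8 39. ]
[24.1 32.  40.8 77.3]
```

View pics/s4c.png

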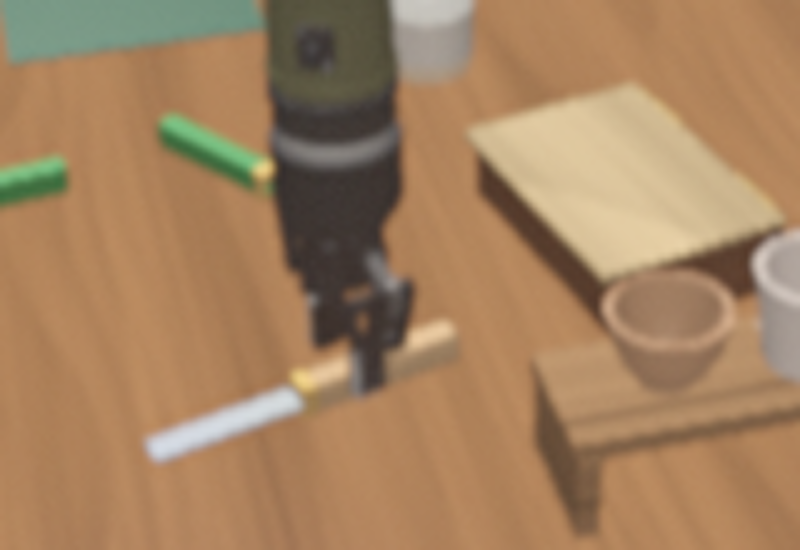

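View pics/w4.png

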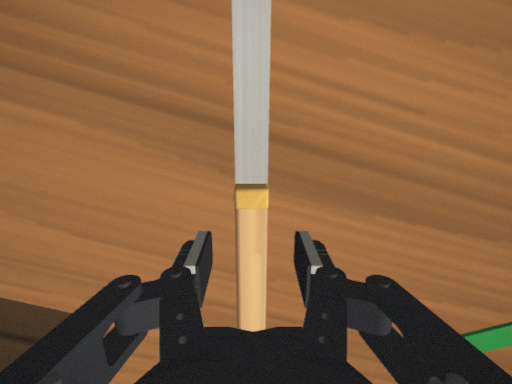

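The wrist view shows the jaws straddling the handle, with the tips at (205,235) and (300,235). I'll read their heights from the depth.

```bash
python3 - <<'E'
from h import *
p,d,c,W=load("s4")
for v in range(196,212,1): print(v,W[v,222].round(1),W[v,224].round(1),p[v,223])
p,d,c,W=load("w4")
for v in range(226,250,3): print(v,W[v,203].round(1),W[v,208].round(1),W[v,300].round(1))
E
```

```text
196 [426.   44.6  82.8] [429.9  35.6  88.7] [54 63 81]
197 [427.   50.8  74.3] [429.8  35.6  85.2] [49 54 67]
198 [426.3  47.8  73. ] [430.3  38.9  79. ] [49 52 64]
199 [426.1  47.2  69.9] [429.5  35.5  78.1] [51 54 64]
200 [428.8  61.9  54.3] [430.3  40.   70.9] [52 56 66]
201 [428.   58.5  53.4] [430.3  40.4  66.9] [56 59 69]
202 [428.3  60.8  47.8] [434.3  60.7  46.6] [56 60 70]
203 [428.   60.   44.7] [433.8  59.2  44.1] [55 59 69]
204 [428.5  63.   38.4] [433.5  58.1  41.2] [58 61 70]
205 [427.7  59.8  37.3] [433.3  58.   37.5] [58 60 70]
206 [427.6  60.   33.4] [433.8  60.9  31.3] [60 63 72]
207 [427.8  62.1  27.9] [434.3  64.   24.9] [67 71 82]
208 [428.4  65.7  21. ] [434.6  66.2  19.2] [ 81  93 116]
209 [431.8  83.7   1.9] [ 4.381e+02  8.440e+01 -1.000e-01] [ 93 118 154]
210 [431.3  82.1  -0.7] [ 4.371e+02  7.990e+01 -3.000e-01] [ 94 131 174]
211 [429.5  73.7   2.5] [436.2  76.3  -1.1] [ 94 134 181]
226 [430.5  63.8  -0.8] [4.292e+02 6.690e+01 1.000e-01] [414. 123.  -1.]
229 [432.7  64.2  -1.1] [4.312e+02 6.730e+01 1.000e-01] [415.3 123.2   0.5]
232 [421.6  66.1  23.6] [421.8  68.6  22. ] [407.7 116.7  23.1]
235 [421.7  66.7  26.7] [421.7  69.2  25.4] [408.  116.2  26.4]
238 [422.   67.2  29.2] [422.2  69.6  27.6] [407.9 115.5  30.3]
241 [421.3  67.8  33.5] [423.6  70.1  28.2] [408.5 115.3  32.5]
244 [422.2  68.2  34.8] [424.7  70.5  29.3] [408.3 114.6  36.3]
247 [421.5  68.8  38.7] [426.7  70.9  28.7] [409.7 115.   36.7]
```

The tips are at z≈22 with the TCP at 7.5, so they really sit about 14 mm behind the reported TCP. I'll go by the cameras: descend another 15 mm and grip.

```bash
python3 -m jog '[[[0.005,0,0],[0,0,0]],[[0.01,0,0],[0,0,0]],[[0.015,0,0],[0,0,0]],[[0.015,0,0],[0,0,0]]]'
python3 - <<'E'
import rig; from h import *
st(rig.get_obs())
E
python3 -m jog '[[[0,0,0],[0,0,0]],[[0,0,0],[0,0,0]],[[0,0,0],[0,0,0]],[[0,0,0],[0,0,0]],[[0,0,0],[0,0,0]]]' 1 90
python3 - <<'E'
import rig; from h import *
o=rig.get_obs(); st(o)
p,d,c,W=snap(rig,"wrist","w5");p2,d2,c2,W2=snap(rig,"side","s5")
cv2.imwrite("pics/s5c.png",cv2.resize(p2[130:240,150:310],None,fx=5,fy=5,interpolation=2))
E
```

```text
clock: 4.45
eef_pos: [424.5, 95.0, -8.5]
tool_rot: [3.104, 1.569, -2.906]
force: [-0.5, -0.1, 0.8]
width: 0.554
t 4.45 pos [424.5  95.   -8.5] x [-0.001 -0.    -1.   ] y yaw 105.65 q [ 0.22   0.356 -0.715  0.502 -0.    -0.053] F [-0.5 -0.1  0.8] w 0.554
clock: 4.95
eef_pos: [425.8, 95.3, -7.1]
tool_rot: [-0.057, 1.57, 0.216]
force: [-0.4, -0.2, 5.8]
width: 0.187
t 4.95 pos [425.8  95.3  -7.1] x [ 0.001  0.    -1.   ] y yaw 105.65 q [ 0.22   0.353 -0.713  0.503 -0.    -0.053] F [-0.4 -0.2  5.8] w 0.187
```

View pics/s5c.png

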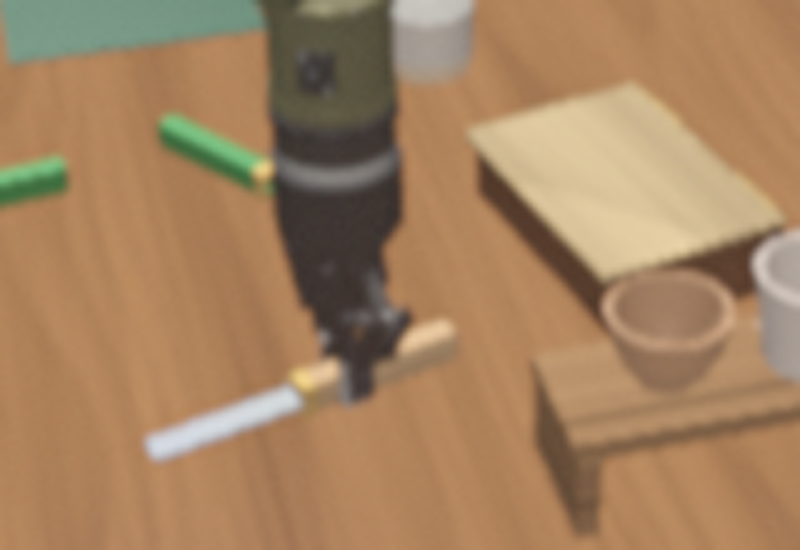

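The jaws stopped at width 0.187 on the handle. I'll lift and check.

```bash
python3 -m jog '[[[-0.01,0,0],[0,0,0]],[[-0.035,0,0],[0,0,0]],[[-0.07,0,0],[0,0,0]],[[-0.105,0,0],[0,0,0]],[[-0.13,0,0],[0,0,0]]]'
python3 -m jog '[[[-0.01,0,0],[0,0,0]],[[-0.01,0,0],[0,0,0]]]'
python3 - <<'E'
import rig; from h import *
o=rig.get_obs(); st(o)
p,d,c,W=snap(rig,"wrist","w6");p2,d2,c2,W2=snap(rig,"side","s6")
cv2.imwrite("pics/s6c.png",cv2.resize(p2[110:220,150:310],None,fx=5,fy=5,interpolation=2))
E
```

```text
clock: 5.55
eef_pos: [425.8, 95.3, 124.9]
tool_rot: [-0.044, 1.568, 0.23]
force: [1.0, 1.2, -0.6]
width: 0.188
clock: 5.75
eef_pos: [426.4, 95.4, 133.6]
tool_rot: [-0.057, 1.567, 0.216]
force: [0.4, 0.8, -0.4]
width: 0.19
t 5.75 pos [426.4  95.4 133.6] x [ 0.003  0.001 -1.   ] y yaw 105.65 q [ 0.22   0.171 -0.506  0.89  -0.    -0.053] F [ 0.4  0.8 -0.4] w 0.19
```

View pics/s6c.png

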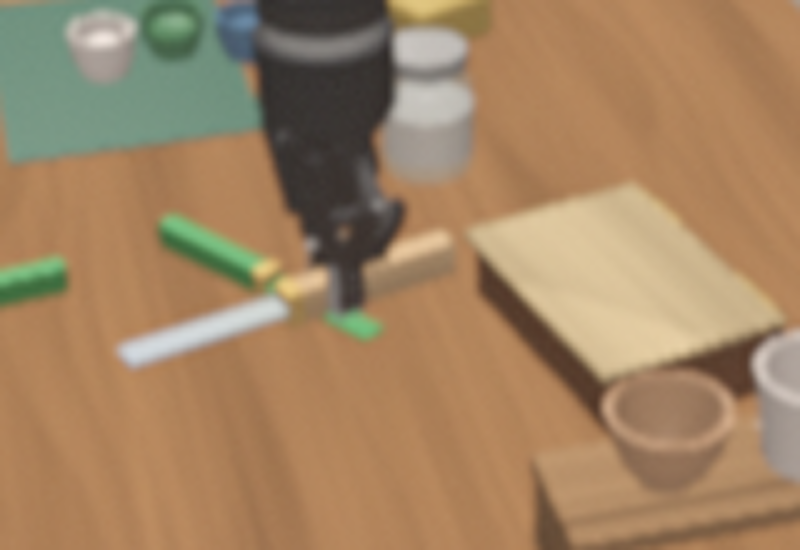

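View pics/w6.png

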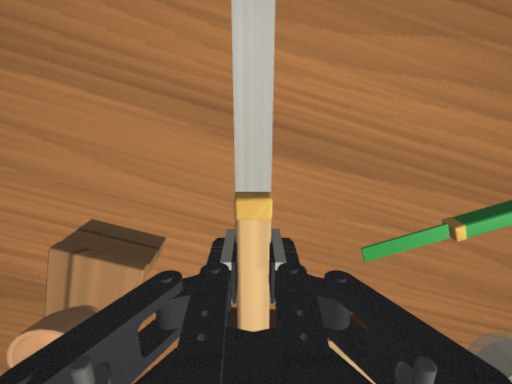

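The knife is held, with the blade in line at (252,0–190). I'll check the blade's pitch from the depth, then plan the pry.

```bash
python3 - <<'E'
from h import *
from scipy.spatial.transform import Rotation
p,d,c,W=load("w6")
P=W[5:185,240:268].reshape(-1,3);P=P[P[:,2]>100]
kx=np.radians(195.65);u=np.array([np.cos(kx),np.sin(kx)])
s=(P[:,:2]-[426.4,95.4])@u; l=(P[:,:2]-[426.4,95.4])@[-u[1],u[0]]
print('slope z/s',np.polyfit(s,P[:,2],1),'lat',np.polyfit(s,l,1),s.min(),s.max())
p,d,c,W=load("s6");hsv=cv2.cvtColor(p,cv2.COLOR_BGR2HSV)
P=W.reshape(-1,3);s=(P[:,:2]-[426.4,95.4])@u;l=(P[:,:2]-[426.4,95.4])@[-u[1],u[0]]
m=(s>40)&(s<145)&(abs(l)<15)&(P[:,2]>90)
print('side',m.sum(),np.polyfit(s[m],P[m,2],1),s[m].min(),s[m].max(),l[m].mean())
E
```

```text
slope z/s [-2.25045808e-03  1.52878117e+02] lat [ 0.00111746 -0.29580888] 39.182086510248446 117.06470984354539
side 394 [ -4.54082381 631.97740046] 40.10357334171333 130.99322679632627 0.6474093725093741
```

```bash
python3 -m jog '[[[0,0,0],[-0.14,0,0]],[[0,0,0],[-0.285,0,0]],[[0,0,0],[-0.43,0,0]],[[0,0,0],[-0.575,0,0]],[[0,0,0],[-0.72,0,0]]]'
python3 -m jog '[[[0,0,0],[-0.145,0,0]],[[0,0,0],[-0.29,0,0]],[[0,0,0],[-0.435,0,0]],[[0,0,0],[-0.58,0,0]],[[0,0,0],[-0.725,0,0]]]'
python3 -m jog '[[[0,0,0],[-0.145,0,0]],[[0,0,0],[-0.29,0,0]],[[0,0,0],[-0.435,0,0]],[[0,0,0],[-0.58,0,0]],[[0,0,0],[-0.725,0,0]]]'
python3 -m jog '[[[0,0,0],[-0.145,0,0]],[[0,0,0],[-0.29,0,0]],[[0,0,0],[-0.435,0,0]],[[0,0,0],[-0.58,0,0]],[[0,0,0],[-0.725,0,0]]]'
python3 - <<'E'
import rig; from h import *
o=rig.get_obs(); st(o)
print(delta(o,[413.2,154.4,100],Rdown(np.radians(281.9))))
E
```

```text
clock: 6.35
eef_pos: [423.6, 94.8, 130.2]
tool_rot: [2.358, 1.566, -2.926]
force: [0.4, -0.2, -0.8]
width: 0.186
clock: 6.85
eef_pos: [423.6, 94.8, 130.2]
tool_rot: [1.637, 1.566, -2.922]
force: [-0.6, 0.0, -1.0]
width: 0.189
clock: 7.35
eef_pos: [423.6, 94.8, 130.2]
tool_rot: [0.913, 1.567, -2.921]
force: [-0.1, 0.1, 0.5]
width: 0.187
clock: 7.85
eef_pos: [423.6, 94.8, 130.2]
tool_rot: [0.187, 1.566, -2.922]
force: [-0.8, 0.6, -1.1]
width: 0.187
t 7.85 pos [423.6  94.8 130.2] x [-0.004 -0.001 -1.   ] y yaw -88.13 q [ 0.22   0.176 -0.511  0.889  0.    -2.954] F [-0.8  0.6 -1.1] w 0.187
(array([ 0.0302, -0.0599,  0.0083]), array([-0.1751,  0.0043, -0.0004]))
```

```bash
python3 -m jog '[[[0.005,-0.012,0.002],[-0.04,0,0]],[[0.012,-0.025,0.004],[-0.08,0,0]],[[0.02,-0.045,0.006],[-0.12,0,0]],[[0.027,-0.056,0.008],[-0.16,0.002,0]],[[0.03,-0.06,0.0083],[-0.175,0.003,0]]]'
python3 -m jog '[[[0,0,0],[0,0,0]],[[0,0,0],[0,0,0]]]'
python3 - <<'E'
import rig; from h import *
o=rig.get_obs(); st(o)
p,d,c,W=snap(rig,"wrist","w7")
p2,d2,c2,W2=snap(rig,"top","t7");p3,d3,c3,W3=snap(rig,"side","s7")
cv2.imwrite("pics/s7c.png",cv2.resize(p3[110:220,180:340],None,fx=5,fy=5,interpolation=2))
Z=W[...,2];m=(Z>48)&(Z<62)&(W[...,0]>530)
if m.sum()>200: print('wrist lid',m.sum(),rect(W,m))
E
```

```text
clock: 8.35
eef_pos: [413.7, 155.7, 100.5]
tool_rot: [1.529, 1.57, -1.408]
force: [0.6, -0.1, -0.8]
width: 0.188
clock: 8.55
eef_pos: [415.1, 154.7, 102.0]
tool_rot: [2.84, 1.568, -0.1]
force: [0.7, -0.2, -1.0]
width: 0.187
t 8.55 pos [415.1 154.7 102. ] x [ 0.003 -0.    -1.   ] y yaw -78.48 q [ 3.580e-01  2.140e-01 -5.450e-01  8.100e-01 -1.000e-03 -2.985e+00] F [ 0.7 -0.2 -1. ] w 0.187
wrist lid 365 (((546.9174194335938, 17.93471336364746), (33.82549285888672, 3.6248414516448975), 0.41492173075675964), [[530.0, 19.600000381469727], [530.0, 16.0], [563.7999877929688, 16.200000762939453], [563.7999877929688, 19.899999618530273]])
```

View pics/w7.png

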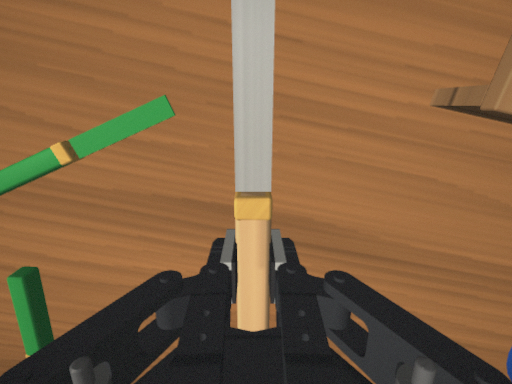

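View pics/s7c.png

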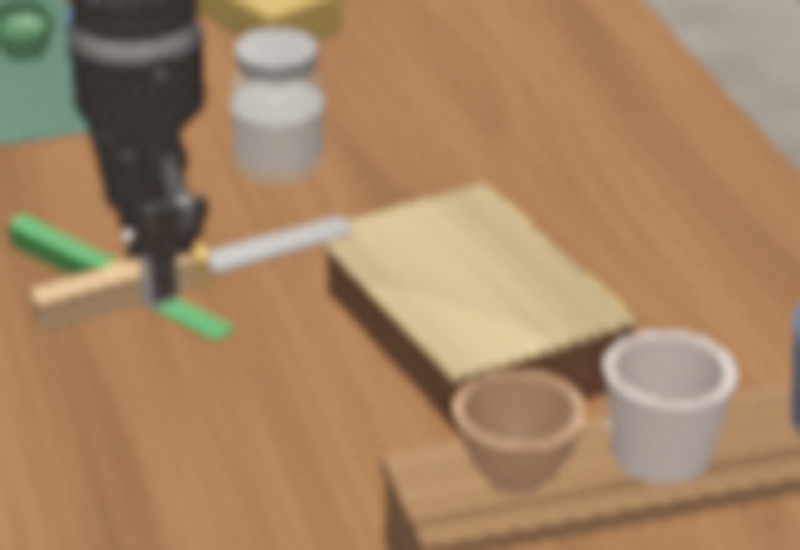

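The wrist view shows the blade still straight in the grip. The side view shows the tip at (345,228) in the crop, short of the lid's front edge. I'll check tip against lip in the same camera frames.

```bash
python3 - <<'E'
from h import *
for n in ("t7","s7"):
    p,d,c,W=load(n);P=W.reshape(-1,3);kx=np.radians(11.5);u=np.array([np.cos(kx),np.sin(kx)]);v=np.array([-u[1],u[0]])
    s=(P[:,:2]-[415.1,154.7])@u;l=(P[:,:2]-[415.1,154.7])@v
    m=(s>50)&(s<150)&(abs(l)<20)&(P[:,2]>100)&(P[:,2]<135)
    print(n,m.sum(),'tip s',s[m].max() if m.any() else None,'lat mean',l[m].mean(),'z',np.median(P[m,2]), np.polyfit(s[m],l[m],1))
    m=(s>120)&(s<330)&(abs(l)<120)&(P[:,2]>51)&(P[:,2]<60)
    s0=s[m];l0=l[m]
    for lo in range(-80,90,20):
        k=(l0>lo)&(l0<lo+20); print(lo,s0[k].min().round(1) if k.any() else None,end=' ')
    print('lat range',l0.min(),l0.max())
E
```

```text
t7 67 tip s 133.96387529176022 lat mean -4.463351588232009 z 122.69136824523116 [  0.10335708 -15.76738495]
-80 161.6 -60 161.3 -40 161.3 -20 160.9 0 161.3 20 170.9 40 182.6 60 172.9 80 169.8 lat range -92.50880752433771 97.51985219603786
s7 100 tip s 129.78050651803525 lat mean -1.1171977234226294 z 121.95538604625631 [-0.00144775 -0.9880456 ]
-80 158.3 -60 157.6 -40 157.1 -20 157.4 0 156.0 20 156.7 40 155.2 60 156.2 80 159.3 lat range -97.02499749287523 100.42765554389656
```

The tip is 27 mm short of the lip in both cameras, with lateral offset ≤2 mm. I'll lower the blade to z 42, then slide it in 20 mm past the lip.

```bash
python3 -m jog '[[[0.015,0,0],[0.004,0,0]],[[0.04,0,0],[0.005,0,0]],[[0.065,0,0],[0.005,0,0]],[[0.077,0,0],[0.005,0,0]],[[0.0785,0,0],[0.005,0,0]]]'
python3 -m jog '[[[0,0,0],[0,0,0]],[[0,0,0],[0,0,0]]]'
python3 - <<'E'
import rig; from h import *
o=rig.get_obs(); st(o)
p3,d3,c3,W3=snap(rig,"side","s8");p2,d2,c2,W2=snap(rig,"top","t8")
cv2.imwrite("pics/s8c.png",cv2.resize(p3[110:220,180:340],None,fx=5,fy=5,interpolation=2))
for W in (W2,W3):
    P=W.reshape(-1,3);u=np.array([np.cos(np.radians(11.5)),np.sin(np.radians(11.5))]);v=np.array([-u[1],u[0]])
    s=(P[:,:2]-o['eef_pos'][:2])@u;l=(P[:,:2]-o['eef_pos'][:2])@v
    m=(s>45)&(s<135)&(abs(l)<8)&(P[:,2]>25)&(P[:,2]<70)
    for a in range(50,135,20):
        k=m&(s>a)&(s<a+20); print(a,np.median(P[k,2]).round(1),end=' ')
    print()
E
```

```text
clock: 9.2
eef_pos: [414.4, 154.1, 22.6]
tool_rot: [1.777, 1.57, -1.169]
force: [-0.7, -0.4, -0.2]
width: 0.188
clock: 9.4
eef_pos: [416.6, 155.1, 24.6]
tool_rot: [-3.136, 1.566, 0.201]
force: [1.0, -0.6, -1.2]
width: 0.192
t 9.4 pos [416.6 155.1  24.6] x [ 0.005  0.001 -1.   ] y yaw -78.76 q [ 3.570e-01  3.130e-01 -6.580e-01  5.950e-01 -1.000e-03 -2.981e+00] F [ 1.  -0.6 -1.2] w 0.192
50 nan 70 nan 90 46.8 110 45.6 130 46.8 
50 45.0 70 44.8 90 44.7 110 44.2 130 nan
  return _methods._mean(a, axis=axis, dtype=dtype,
  ret = ret.dtype.type(ret / rcount)
```

View pics/s8c.png

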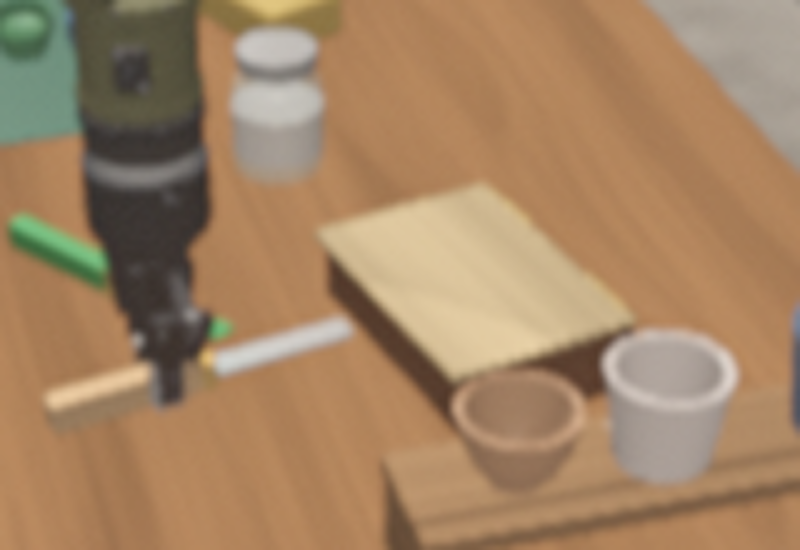

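Blade top reads about 45 and must stay between 36 and 50. I'll lower it 2 mm and slide in.

```bash
python3 -m jog '[[[0.002,0,-0.003],[0,0,0]],[[0.002,0,-0.010],[0,0,0]],[[0.002,0,-0.018],[0,0,0]],[[0.002,0,-0.026],[0,0,0]],[[0.002,0,-0.033],[0,0,0]]]'
python3 -m jog '[[[0,0,-0.005],[0,0,0]],[[0,0,-0.009],[0,0,0]],[[0,0,-0.012],[0,0,0]],[[0,0,-0.012],[0,0,0]],[[0,0,-0.012],[0,0,0]]]'
python3 - <<'E'
import rig; from h import *
o=rig.get_obs(); st(o)
p3,d3,c3,W3=snap(rig,"side","s9");p2,d2,c2,W2=snap(rig,"top","t9")
cv2.imwrite("pics/s9c.png",cv2.resize(p3[110:220,180:340],None,fx=5,fy=5,interpolation=2))
E
```

```text
clock: 10.0
eef_pos: [449.2, 161.8, 21.9]
tool_rot: [3.095, 1.567, 0.15]
force: [-0.0, 0.9, -1.1]
width: 0.187
clock: 10.5
eef_pos: [459.4, 163.6, 21.7]
tool_rot: [3.014, 1.568, 0.069]
force: [-0.6, 0.9, -0.9]
width: 0.19
t 10.5 pos [459.4 163.6  21.7] x [ 0.002  0.    -1.   ] y yaw -78.74 q [ 3.430e-01  3.780e-01 -5.590e-01  6.320e-01 -1.000e-03 -2.996e+00] F [-0.6  0.9 -0.9] w 0.19
```

View pics/s9c.png

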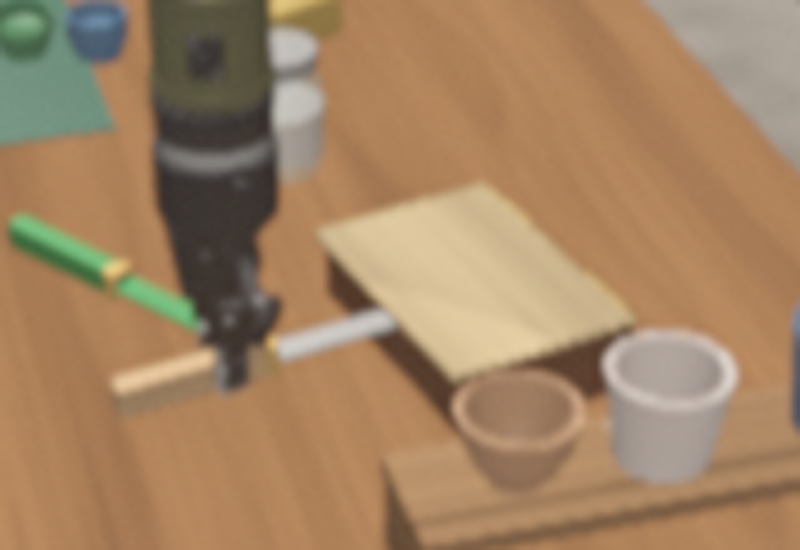

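The side view shows the blade under the lip in the notch with no force. Now I'll pry to about 0.3 rad.

```bash
python3 -m jog '[[[-0.008,0,0],[0,0,0]],[[-0.016,0,-0.001],[0,0,0]],[[-0.025,0,-0.003],[0,0,0]],[[-0.034,0,-0.005],[0,0,0]],[[-0.041,0,-0.007],[0,0,0]]]'
python3 -m jog '[[[0,0,0],[0,0,0]],[[0,0,0],[0,0,0]],[[0,0,0],[0,0,0]]]'
python3 - <<'E'
import rig; from h import *
o=rig.get_obs(); st(o)
p3,d3,c3,W3=snap(rig,"side","s10")
cv2.imwrite("pics/s10c.png",cv2.resize(p3[80:220,180:340],None,fx=4.2,fy=4.2,interpolation=2))
E
```

```text
clock: 11.1
eef_pos: [466.8, 165.2, 64.0]
tool_rot: [3.114, 1.567, 0.169]
force: [-1.4, 0.4, -1.9]
width: 0.19
clock: 11.4
eef_pos: [466.7, 165.2, 62.9]
tool_rot: [3.081, 1.567, 0.136]
force: [-0.2, -0.1, -0.4]
width: 0.189
t 11.4 pos [466.7 165.2  62.9] x [ 0.004  0.    -1.   ] y yaw -78.73 q [ 3.410e-01  3.360e-01 -4.880e-01  7.430e-01 -1.000e-03 -2.998e+00] F [-0.2 -0.1 -0.4] w 0.189
```

View pics/s10c.png

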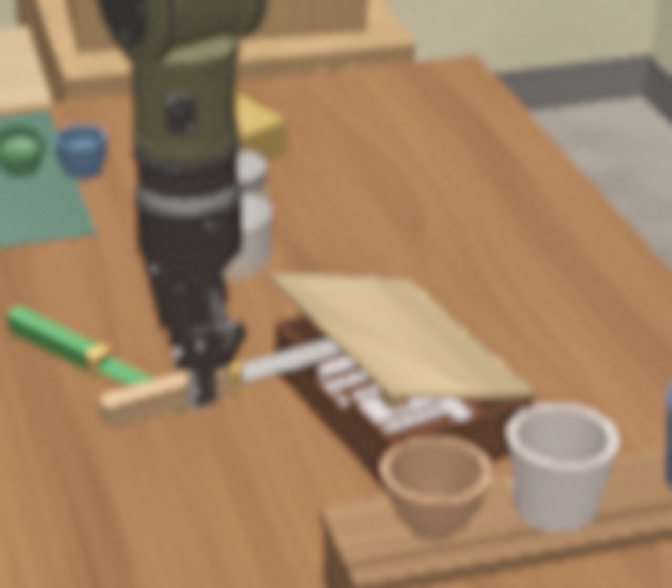

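The lid is open about 0.3 rad with the blade under it. I'll continue along the arc slowly so contact is kept.

```bash
python3 -m jog '[[[-0.005,0,-0.002],[0,0,0]],[[-0.010,0,-0.004],[0,0,0]],[[-0.0155,0,-0.0065],[0,0,0]],[[-0.0205,0,-0.009],[0,0,0]],[[-0.0255,0,-0.012],[0,0,0]]]'
python3 -m jog '[[[-0.005,0,-0.003],[0,0,0]],[[-0.0095,0,-0.0065],[0,0,0]],[[-0.014,0,-0.010],[0,0,0]],[[-0.0185,0,-0.014],[0,0,0]],[[-0.0225,0,-0.018],[0,0,0]]]'
python3 -m jog '[[[-0.004,0,-0.004],[0,0,0]],[[-0.0075,0,-0.0085],[0,0,0]],[[-0.011,0,-0.013],[0,0,0]],[[-0.0143,0,-0.018],[0,0,0]],[[-0.0143,0,-0.018],[0,0,0]]]'
python3 - <<'E'
import rig; from h import *
o=rig.get_obs(); st(o)
p3,d3,c3,W3=snap(rig,"side","s11")
cv2.imwrite("pics/s11c.png",cv2.resize(p3[80:220,180:340],None,fx=4.2,fy=4.2,interpolation=2))
E
```

```text
clock: 11.95
eef_pos: [478.3, 167.5, 88.9]
tool_rot: [3.07, 1.568, 0.125]
force: [-1.9, -0.5, -1.6]
width: 0.193
clock: 12.45
eef_pos: [496.1, 171.1, 111.4]
tool_rot: [3.093, 1.568, 0.148]
force: [-0.6, 1.0, -1.6]
width: 0.183
clock: 12.95
eef_pos: [515.0, 174.8, 126.0]
tool_rot: [3.103, 1.565, 0.158]
force: [-0.9, 0.7, -1.1]
width: 0.192
t 12.95 pos [515.  174.8 126. ] x [ 0.005  0.001 -1.   ] y yaw -78.75 q [ 3.28e-01  3.47e-01 -2.78e-01  9.41e-01 -1.00e-03 -3.01e+00] F [-0.9  0.7 -1.1] w 0.192
```

View pics/s11c.png

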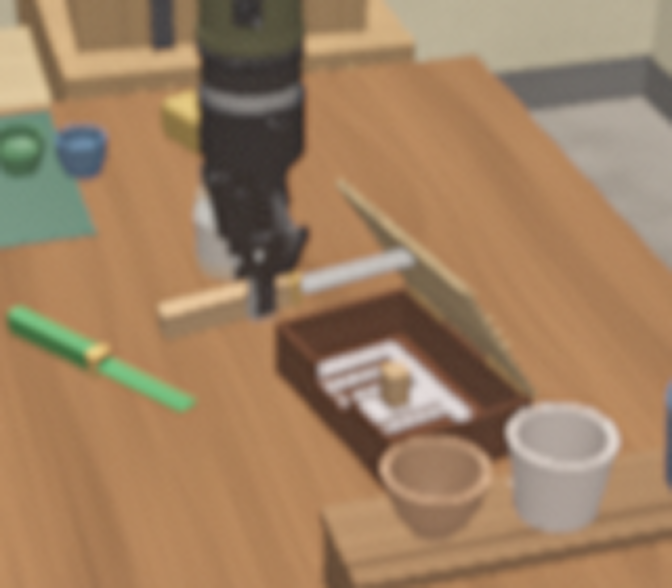

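Opening at about 1.05 rad, stencil visible inside. I'll push on past upright.

```bash
python3 -m jog '[[[-0.004,0,-0.008],[0,0,0]],[[-0.007,0,-0.016],[0,0,0]],[[-0.011,0,-0.024],[0,0,0]],[[-0.013,0,-0.031],[0,0,0]],[[-0.015,0,-0.038],[0,0,0]]]'
python3 -m jog '[[[-0.001,0,-0.007],[0,0,0]],[[-0.002,0,-0.013],[0,0,0]],[[-0.003,0,-0.020],[0,0,0]],[[-0.003,0,-0.027],[0,0,0]],[[-0.003,0,-0.032],[0,0,0]]]'
python3 -m jog '[[[0,0,-0.003],[0,0,0]],[[0,0,-0.005],[0,0,0]],[[0,0,-0.005],[0,0,0]]]'
python3 - <<'E'
import rig; from h import *
o=rig.get_obs(); st(o)
p3,d3,c3,W3=snap(rig,"side","s12");p2,d2,c2,W2=snap(rig,"top","t12")
cv2.imwrite("pics/s12c.png",cv2.resize(p3[80:220,180:340],None,fx=4.2,fy=4.2,interpolation=2))
cv2.imwrite("pics/t12c.png",cv2.resize(p2[80:250,130:330],None,fx=3.5,fy=3.5,interpolation=2))
E
```

```text
clock: 13.5
eef_pos: [551.4, 182.1, 140.6]
tool_rot: [3.113, 1.568, 0.168]
force: [-0.8, -0.1, -1.6]
width: 0.187
clock: 14.0
eef_pos: [582.6, 188.2, 143.4]
tool_rot: [3.032, 1.568, 0.087]
force: [-1.4, -0.1, -1.8]
width: 0.189
clock: 14.3
eef_pos: [587.2, 189.1, 143.5]
tool_rot: [3.035, 1.567, 0.09]
force: [-0.4, 0.2, -1.0]
width: 0.19
t 14.3 pos [587.2 189.1 143.5] x [ 0.003  0.    -1.   ] y yaw -78.74 q [ 3.120e-01  4.550e-01 -5.500e-02  1.058e+00 -1.000e-03 -3.026e+00] F [-0.4  0.2 -1. ] w 0.19
```

View pics/s12c.png

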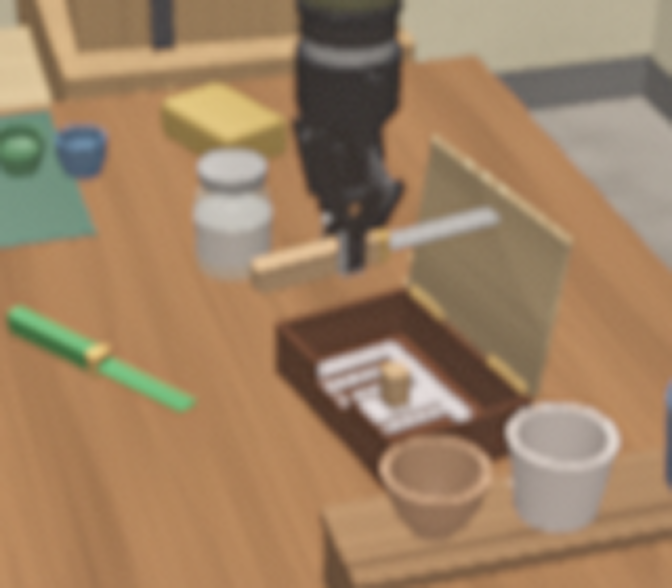

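View pics/t12c.png

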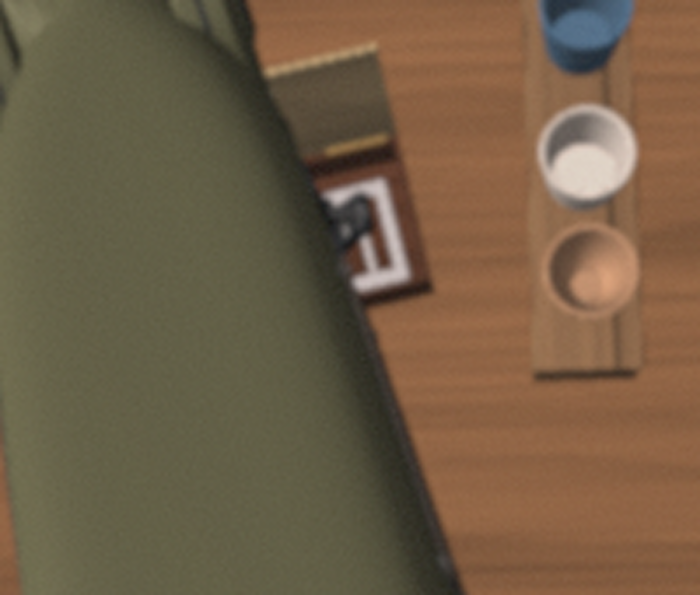

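The side view shows the lid standing past upright with the blade tip against it. I'll compute its angle and the retreat.

```bash
cat >> h.py <<'E'
def lidang(W,hinge=(701,215.5),yaw=11.9):
    P=W.reshape(-1,3);u=np.array([np.cos(np.radians(yaw)),np.sin(np.radians(yaw))]);v=np.array([-u[1],u[0]])
    s=(P[:,:2]-hinge)@u;l=(P[:,:2]-hinge)@v
    m=(s>-60)&(s<80)&(abs(l)<85)&(P[:,2]>80)&(P[:,2]<190)
    return m,s,l,P
E
python3 - <<'E'
import rig; from h import *
p,d,c,W=load("s12"); m,s,l,P=lidang(W); m&=(l<10)&(s>-20)
k=np.polyfit(P[m,2],s[m],1); print(m.sum(),'angle',np.pi/2+np.arctan(k[0]),k)
o=rig.get_obs()
print(delta(o,[440,158,150],Rdown(np.radians(-78.5))), delta(o,[360,90,100],Rdown(np.radians(-78.5))))
E
```

```text
594 angle 1.664030799328431 [ 0.09350557 -2.78014531]
(array([-0.0069,  0.0018,  0.1502]), array([-0.0041, -0.0035, -0.0003])) (array([0.0428, 0.0528, 0.2422]), array([-0.0041, -0.0035, -0.0003]))
```

Lid at 1.66 rad. I'll retreat and carry the knife down over clear table.

```bash
python3 -m jog '[[[0,0,0.02],[0,0,0]],[[0,0,0.055],[0,0,0]],[[0,0,0.095],[0,0,0]],[[0,0,0.13],[0,0,0]],[[0,0,0.15],[0,0,0]]]'
python3 -m jog '[[[0.012,0.01,0.018],[0,0,0]],[[0.035,0.025,0.042],[0,0,0]],[[0.058,0.038,0.067],[0,0,0]],[[0.077,0.048,0.086],[0,0,0]],[[0.0835,0.0506,0.092],[0,0,0]]]'
python3 -m jog '[[[0.01,0,0],[0,0,0]],[[0.03,0,0],[0,0,0]],[[0.045,0,0],[0,0,0]],[[0.053,0,0],[0,0,0]],[[0.053,0,0],[0,0,0]]]'
python3 - <<'E'
import rig; from h import *
o=rig.get_obs(); st(o)
p3,d3,c3,W3=snap(rig,"side","s13")
m,s,l,P=lidang(W3); m&=(l<40)&(s>-20)
k=np.polyfit(P[m,2],s[m],1); print(m.sum(),'lid angle',np.pi/2+np.arctan(k[0]))
cv2.imwrite("pics/s13c.png",cv2.resize(p3[80:240,130:340],None,fx=3.7,fy=3.7,interpolation=2))
st(rig.get_obs())
E
```

```text
clock: 14.9
eef_pos: [436.4, 158.9, 143.1]
tool_rot: [2.706, 1.57, -0.239]
force: [0.7, -0.8, -0.2]
width: 0.185
clock: 15.4
eef_pos: [355.5, 90.6, 57.9]
tool_rot: [0.373, 1.569, -2.573]
force: [-0.5, 0.8, -0.8]
width: 0.186
clock: 15.9
eef_pos: [360.2, 92.5, 6.1]
tool_rot: [3.083, 1.568, 0.138]
force: [-0.4, 0.2, -0.7]
width: 0.188
t 15.9 pos [360.2  92.5   6.1] x [ 0.003  0.    -1.   ] y yaw -78.73 q [ 0.252  0.245 -0.842  0.481 -0.    -3.087] F [-0.4  0.2 -0.7] w 0.188
739 lid angle 1.6910551130186862
t 15.95 pos [360.5  92.6   6.5] x [ 0.003  0.001 -1.   ] y yaw -78.72 q [ 0.252  0.244 -0.841  0.482 -0.    -3.087] F [ 0.  -0.2  0.3] w 0.187
```

View pics/s13c.png

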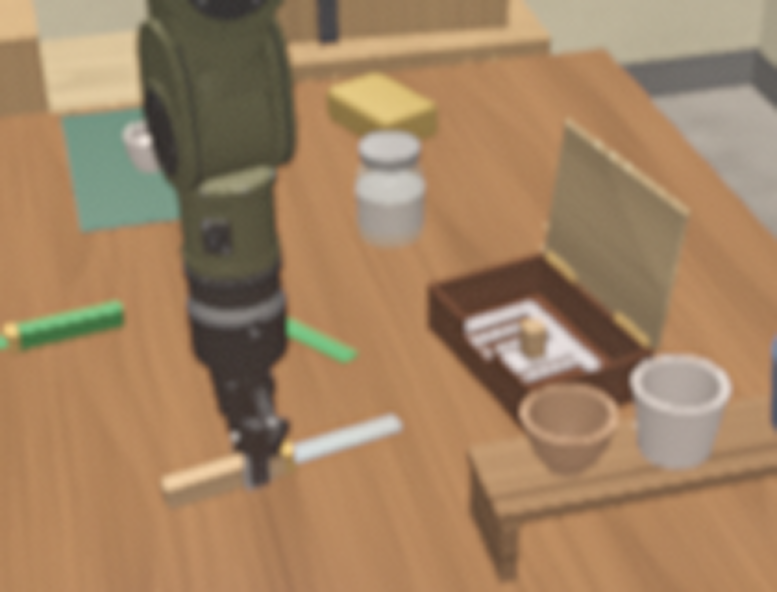

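The lid stays open at about 1.68. I'll lower the last 13 mm, release slowly, then lift.

```bash
python3 -m jog '[[[0.004,0,0],[0,0,0]],[[0.008,0,0],[0,0,0]],[[0.011,0,0],[0,0,0]],[[0.0125,0,0],[0,0,0]],[[0.0128,0,0],[0,0,0]]]'
python3 -m jog '[[[0,0,0],[0,0,0]],[[0,0,0],[0,0,0]],[[0,0,0],[0,0,0]]]' 0.6
python3 -m jog '[[[0,0,0],[0,0,0]],[[0,0,0],[0,0,0]],[[-0.01,0,0],[0,0,0]],[[-0.03,0,0],[0,0,0]],[[-0.06,0,0],[0,0,0]]]'
python3 -m jog '[[[-0.04,0,0],[0,0,0]],[[-0.085,0,0],[0,0,0]],[[-0.125,0,0],[0,0,0]],[[-0.15,0,0],[0,0,0]],[[-0.15,0,0],[0,0,0]]]'
python3 - <<'E'
import rig; from h import *
o=rig.get_obs(); st(o)
p3,d3,c3,W3=snap(rig,"side","s14")
m,s,l,P=lidang(W3); m&=(l<40)&(s>-20)
k=np.polyfit(P[m,2],s[m],1); print(m.sum(),'lid angle',np.pi/2+np.arctan(k[0]))
cv2.imwrite("pics/s14c.png",cv2.resize(p3[80:240,130:340],None,fx=3.7,fy=3.7,interpolation=2))
print(W3[203:209:2,190:205:3].round(0).tolist())
E
```

```text
clock: 16.45
eef_pos: [359.7, 92.2, -6.6]
tool_rot: [3.03, 1.568, 0.085]
force: [-0.3, 0.4, -0.5]
width: 0.19
clock: 16.75
eef_pos: [360.0, 92.3, -6.3]
tool_rot: [3.068, 1.567, 0.123]
force: [-0.4, -0.1, 1.2]
width: 0.399
clock: 17.25
eef_pos: [358.0, 91.8, 53.2]
tool_rot: [0.554, 1.57, -2.391]
force: [0.1, -0.0, -0.1]
width: 0.397
clock: 17.75
eef_pos: [361.9, 92.9, 207.1]
tool_rot: [-3.124, 1.56, 0.214]
force: [1.0, -0.6, -0.5]
width: 0.401
t 17.75 pos [361.9  92.9 207.1] x [ 0.011  0.002 -1.   ] y yaw -78.74 q [ 0.252  0.    -0.493  1.066 -0.    -3.087] F [ 1.  -0.6 -0.5] w 0.401
739 lid angle 1.6925242758585326
[[[343.0, 144.0, -2.0], [352.0, 137.0, 2.0], [361.0, 135.0, 1.0], [370.0, 137.0, -3.0], [379.0, 130.0, 1.0]], [[341.0, 130.0, 1.0], [350.0, 127.0, 2.0], [359.0, 126.0, 1.0], [364.0, 94.0, 24.0], [373.0, 92.0, 24.0]], [[337.0, 93.0, 23.0], [346.0, 91.0, 24.0], [354.0, 89.0, 23.0], [363.0, 88.0, 22.0], [372.0, 87.0, 21.0]]]
```

View pics/s14c.png

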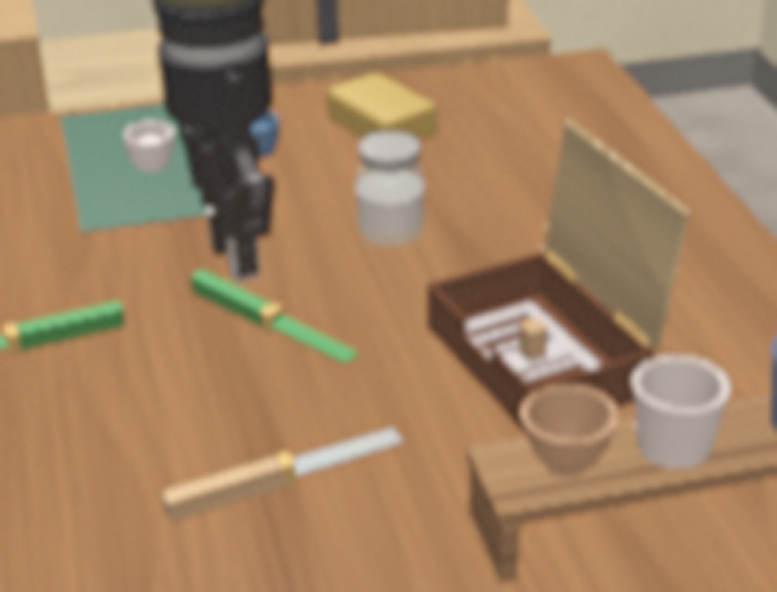

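The knife lies flat (top z≈22–24) and the lid is at 1.69. I'll unwind the wrist by −179.4° of yaw, then measure the stencil.

```bash
python3 -m jog '[[[0,0,0],[0.14,0,0]],[[0,0,0],[0.285,0,0]],[[0,0,0],[0.43,0,0]],[[0,0,0],[0.575,0,0]],[[0,0,0],[0.72,0,0]]]' 0.2
python3 -m jog '[[[0,0,0],[0.145,0,0]],[[0,0,0],[0.29,0,0]],[[0,0,0],[0.435,0,0]],[[0,0,0],[0.58,0,0]],[[0,0,0],[0.725,0,0]]]'
python3 -m jog '[[[0,0,0],[0.145,0,0]],[[0,0,0],[0.29,0,0]],[[0,0,0],[0.435,0,0]],[[0,0,0],[0.58,0,0]],[[0,0,0],[0.725,0,0]]]'
python3 -m jog '[[[0,0,0],[0.145,0,0]],[[0,0,0],[0.29,0,0]],[[0,0,0],[0.435,0,0]],[[0,0,0],[0.58,0,0]],[[0,0,0],[0.725,0,0]]]'
python3 -m jog '[[[0,0,0],[0.13,0,0]],[[0,0,0],[0.22,0,0]],[[0,0,0],[0.235,0,0]]]'
python3 - <<'E'
import rig; from h import *
o=rig.get_obs(); st(o)
R=[]
for n in ("side","top"):
    p,d,c,W=snap(rig,n,n[0]+"15")
    P=W.reshape(-1,3);u=np.array([np.cos(np.radians(11.9)),np.sin(np.radians(11.9))]);v=np.array([-u[1],u[0]])
    ctr=np.array([639.5,203]);s=(P[:,:2]-ctr)@u;l=(P[:,:2]-ctr)@v
    m=(abs(s)<48)&(abs(l)<75)&(P[:,2]>35)&(P[:,2]<50)
    if m.any(): print(n,'post',m.sum(),P[m].mean(0).round(1),np.percentile(P[m,2],[5,50,95]),rect(P,m))
    m=(abs(s)<52)&(abs(l)<85)&(P[:,2]>7)&(P[:,2]<14)
    if m.any(): print(n,'plate',m.sum(),rect(P,m))
    cv2.imwrite(f"pics/{n[0]}15c.png",cv2.resize(p[100:200,170:350] if n=='top' else p[120:220,220:340],None,fx=4.4,fy=4.4,interpolation=2))
print(delta(o,[600,193,190],Rdown(np.radians(101.9))))
E
```

```text
clock: 18.3
eef_pos: [357.8, 91.8, 201.7]
tool_rot: [1.323, 1.57, -2.348]
force: [-0.2, 1.2, -0.5]
width: 0.796
clock: 18.8
eef_pos: [357.8, 91.8, 201.6]
tool_rot: [1.945, 1.57, -2.451]
force: [0.0, -0.9, 0.4]
width: 0.802
clock: 19.3
eef_pos: [357.8, 91.8, 201.6]
tool_rot: [2.79, 1.57, -2.331]
force: [0.9, -0.6, -0.4]
width: 0.803
clock: 19.8
eef_pos: [357.8, 91.8, 201.6]
tool_rot: [-2.804, 1.57, -2.367]
force: [-0.8, -0.4, 0.0]
width: 0.8
clock: 20.1
eef_pos: [357.9, 91.9, 201.8]
tool_rot: [-2.342, 1.57, -2.135]
force: [-0.6, 0.5, -0.3]
width: 0.797
t 20.1 pos [357.9  91.9 201.8] x [-0.    -0.001 -1.   ] y yaw 101.9 q [ 0.252  0.005 -0.502  1.064 -0.     0.044] F [-0.6  0.5 -0.3] w 0.797
side post 36 [635.7 199.3  41.1] [35.42180033 41.50657322 44.79928648] (((636.621826171875, 200.39405822753906), (20.899648666381836, 23.683076858520508), 9.49328899383545), [[624.4000244140625, 210.3000030517578], [628.2999877929688, 187.0], [648.9000244140625, 190.39999389648438], [645.0, 213.8000030517578]])
side plate 218 (((641.6505737304688, 225.56704711914062), (86.01063537597656, 124.86082458496094), 14.866207122802734), [[584.0999755859375, 274.8999938964844], [616.0999755859375, 154.1999969482422], [699.2000122070312, 176.3000030517578], [667.2000122070312, 296.8999938964844]])
top post 53 [638.9 202.2  43.4] [38.37546666 43.86836738 46.73747098] (((639.7395629882812, 202.40235900878906), (18.879261016845703, 19.591758728027344), 12.712311744689941), [[628.4000244140625, 209.89999389648438], [632.7000122070312, 190.8000030517578], [651.0999755859375, 194.89999389648438], [646.7999877929688, 214.0]])
top plate 1088 (((642.3672485351562, 203.45794677734375), (97.88109588623047, 169.4453125), 11.902059555053711), [[577.0, 276.29998779296875], [612.0, 110.5], [707.7000122070312, 130.6999969482422], [672.7999877929688, 296.5]])
(array([0.0117, 0.0491, 0.2577]), array([-0.0001, -0.0004,  0.0004]))
```

View pics/t15c.png

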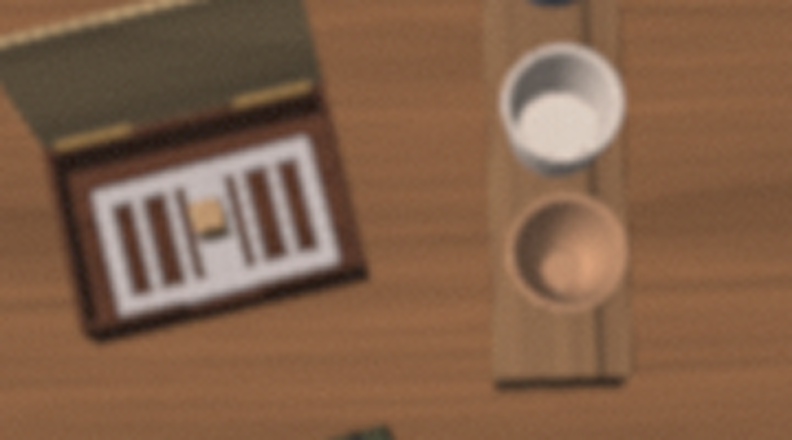

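The top view shows the stencil lying square in the case with the post at (207,218) of the crop. I'll move above it for a wrist-camera look.

```bash
python3 -m jog '[[[0.0,0.006,0.035],[0,0,0]],[[0.01,0.015,0.08],[0,0,0]],[[0.015,0.024,0.13],[0,0,0]],[[0.025,0.033,0.18],[0,0,0]],[[0.035,0.041,0.225],[0,0,0]]]'
python3 -m jog '[[[0.01,0.005,0.025],[0,0,0]],[[0.017,0.0078,0.040],[0,0,0]],[[0.017,0.0078,0.0427],[0,0,0]],[[0.017,0.0078,0.0427],[0,0,0]]]'
python3 - <<'E'
import rig; from h import *
o=rig.get_obs(); st(o)
p,d,c,W=snap(rig,"wrist","w16"); st(rig.get_obs())
E
```

```text
clock: 20.7
eef_pos: [572.6, 179.6, 168.2]
tool_rot: [-0.112, 1.568, 0.098]
force: [0.5, 0.3, -0.0]
width: 0.798
clock: 21.1
eef_pos: [610.6, 195.0, 151.4]
tool_rot: [-0.625, 1.57, -0.416]
force: [-0.5, -0.3, 0.2]
width: 0.798
t 21.1 pos [610.6 195.  151.4] x [ 0.001 -0.    -1.   ] y yaw 101.97 q [ 3.100e-01  4.930e-01  3.100e-02  1.108e+00 -1.000e-03  1.010e-01] F [-0.5 -0.3  0.2] w 0.798
t 21.15 pos [610.3 194.9 152. ] x [ 0.002 -0.    -1.   ] y yaw 101.96 q [ 3.090e-01  4.910e-01  3.000e-02  1.108e+00 -1.000e-03  1.010e-01] F [0.3 0.3 0.4] w 0.802
```

View pics/w16.png

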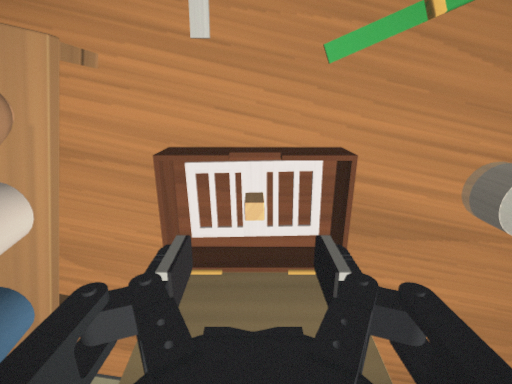

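The wrist view shows the post at (255,207), centred between the jaws, with the plate edges parallel to the image. Measuring now.

```bash
python3 - <<'E'
import rig; from h import *
p,d,c,W=load("w16"); hsv=cv2.cvtColor(p,cv2.COLOR_BGR2HSV)
Z=W[...,2]
roi=np.zeros(Z.shape,bool);roi[155:245,180:330]=1
m=roi&(Z>39)&(Z<47); m[:, :235]=0; m[:,275:]=0; print('post top',m.sum(),rect(W,m),np.nanmedian(Z[m]))
m=roi&(hsv[...,1]<40)&(hsv[...,2]>150)&(Z<15); print('plate',m.sum(),rect(W,m),np.nanmedian(Z[m]))
o=rig.get_obs()
for pos in ([637.7,201.2,60],): print(delta(o,[*pos],Rdown(np.radians(101.9))))
E
```

```text
post top 376 (((636.7595825195312, 201.13916015625), (20.26237678527832, 19.321453094482422), 12.59613037109375), [[624.7999877929688, 208.39999389648438], [629.0, 189.5], [648.7999877929688, 193.89999389648438], [644.5, 212.8000030517578]]) 42.87210601287313
plate 5668 (((636.9188232421875, 202.10958862304688), (90.34058380126953, 151.03948974609375), 12.989845275878906), [[575.9000244140625, 265.5], [609.9000244140625, 118.4000015258789], [697.9000244140625, 138.6999969482422], [664.0, 285.8999938964844]]) 8.972453468098536
(array([0.0921, 0.0006, 0.028 ]), array([0.001 , 0.0015, 0.0005]))
```

```bash
python3 -m jog '[[[0.005,0.0007,0.012],[-0.01,0,0]],[[0.02,0.0007,0.025],[-0.016,0,0]],[[0.045,0.0007,0.0277],[-0.016,0,0]],[[0.075,0.0007,0.0277],[-0.016,0,0]],[[0.095,0.0007,0.0277],[-0.016,0,0]]]'
python3 -m jog '[[[0.004,0,0],[0,0,0]],[[0.004,0,0],[0,0,0]]]'
python3 - <<'E'
import rig; from h import *
o=rig.get_obs(); st(o)
print(delta(o,[637.3,201.3,7],Rdown(np.radians(102.8))))
p,d,c,W=snap(rig,"wrist","w17");p3,d3,c3,W3=snap(rig,"side","s17")
cv2.imwrite("pics/s17c.png",cv2.resize(p3[80:220,180:340],None,fx=4.2,fy=4.2,interpolation=2))
E
```

```text
clock: 21.65
eef_pos: [637.9, 201.4, 56.0]
tool_rot: [-0.198, 1.569, 0.027]
force: [-0.6, 0.2, -0.6]
width: 0.799
clock: 21.85
eef_pos: [638.1, 201.5, 53.2]
tool_rot: [-0.186, 1.569, 0.038]
force: [-1.1, -0.6, 0.8]
width: 0.798
t 21.85 pos [638.1 201.5  53.2] x [ 0.002  0.    -1.   ] y yaw 102.86 q [ 0.306  0.606 -0.036  0.927 -0.001  0.082] F [-1.1 -0.6  0.8] w 0.798
(array([ 0.0462, -0.    , -0.0009]), array([0.001 , 0.0021, 0.0004]))
```

View pics/w17.png

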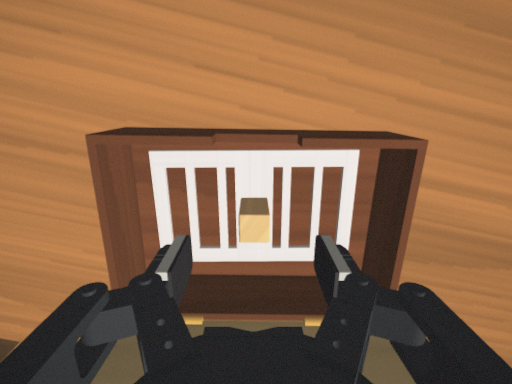

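View pics/s17c.png

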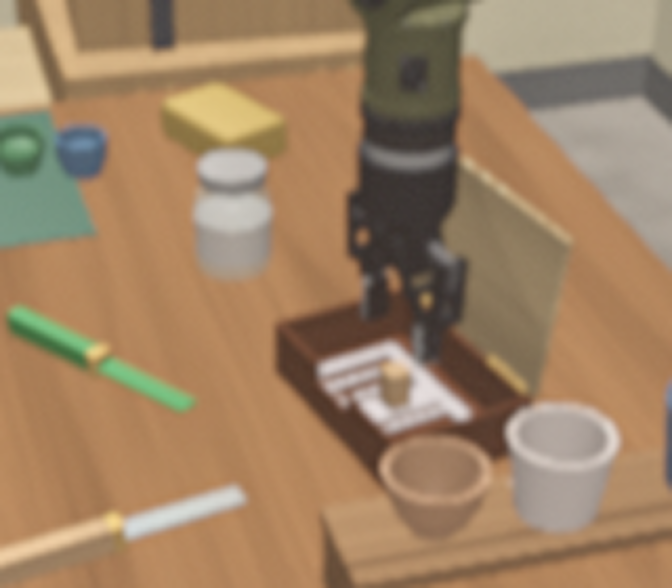

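The jaws are centred on the post and clear of the walls and lid. I'll descend and grip.

```bash
python3 -m jog '[[[0.008,0,0],[0,0,0]],[[0.02,0,0],[0,0,0]],[[0.032,0,-0.001],[0,0,0]],[[0.042,0,-0.001],[0,0,0]],[[0.046,0,-0.001],[0,0,0]]]'
python3 -m jog '[[[0,0,0],[0,0,0]],[[0,0,0],[0,0,0]]]'
python3 - <<'E'
import rig; from h import *
o=rig.get_obs(); st(o)
p,d,c,W=snap(rig,"wrist","w18");p3,d3,c3,W3=snap(rig,"side","s18")
cv2.imwrite("pics/s18c.png",cv2.resize(p3[80:220,180:340],None,fx=4.2,fy=4.2,interpolation=2))
E
```

```text
clock: 22.45
eef_pos: [636.1, 201.1, 5.2]
tool_rot: [-2.034, 1.57, -1.81]
force: [0.9, -0.2, -0.2]
width: 0.799
clock: 22.65
eef_pos: [637.7, 201.6, 7.3]
tool_rot: [-0.111, 1.568, 0.113]
force: [-0.2, -0.6, 0.1]
width: 0.802
t 22.65 pos [637.7 201.6   7.3] x [ 0.003  0.    -1.   ] y yaw 102.85 q [ 0.306  0.646 -0.093  0.829 -0.001  0.082] F [-0.2 -0.6  0.1] w 0.802
```

View pics/w18.png

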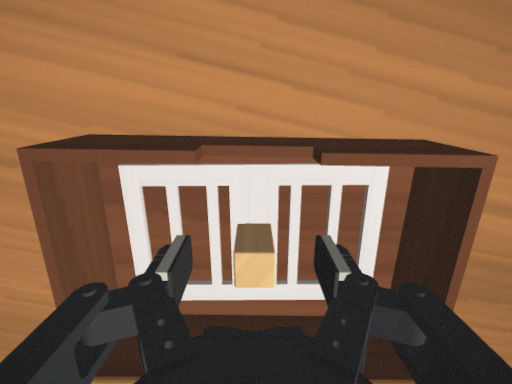

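```bash
python3 -m jog '[[[0,0,0],[0,0,0]],[[0,0,0],[0,0,0]],[[0,0,0],[0,0,0]],[[0,0,0],[0,0,0]],[[0,0,0],[0,0,0]]]' 1 80
python3 -m jog '[[[0,0,0],[0,0,0]],[[0,0,0],[0,0,0]],[[-0.005,0,0],[0,0,0]],[[-0.012,0,0],[0,0,0]],[[-0.02,0,0],[0,0,0]]]'
python3 -m jog '[[[-0.015,0,0],[0,0,0]],[[-0.03,0,0],[0,0,0]],[[-0.045,0,0],[0,0,0]],[[-0.055,0,0],[0,0,0]],[[-0.06,0,0],[0,0,0]]]'
python3 - <<'E'
import rig; from h import *
o=rig.get_obs(); st(o)
p,d,c,W=snap(rig,"wrist","w19");p3,d3,c3,W3=snap(rig,"side","s19")
cv2.imwrite("pics/s19c.png",cv2.resize(p3[80:220,180:340],None,fx=4.2,fy=4.2,interpolation=2))
E
```

```text
clock: 23.25
eef_pos: [637.9, 201.6, 7.9]
tool_rot: [-0.059, 1.567, 0.165]
force: [0.1, 0.7, 3.3]
width: 0.219
clock: 23.75
eef_pos: [636.9, 201.3, 27.2]
tool_rot: [-0.332, 1.569, -0.108]
force: [-0.1, 0.7, -1.2]
width: 0.215
clock: 24.25
eef_pos: [638.1, 201.7, 88.8]
tool_rot: [-0.032, 1.566, 0.192]
force: [0.6, -0.5, -2.6]
width: 0.22
t 24.25 pos [638.1 201.7  88.8] x [ 0.005  0.001 -1.   ] y yaw 102.85 q [ 0.306  0.576  0.009  0.999 -0.001  0.082] F [ 0.6 -0.5 -2.6] w 0.22
```

View pics/w19.png

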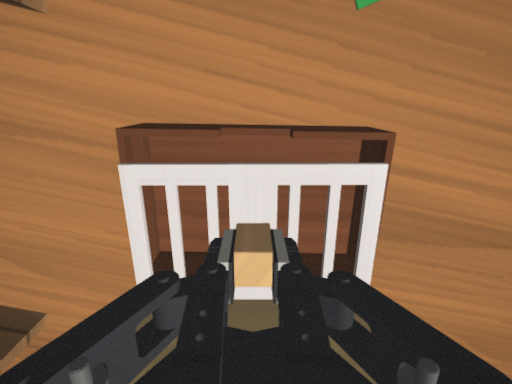

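View pics/s19c.png

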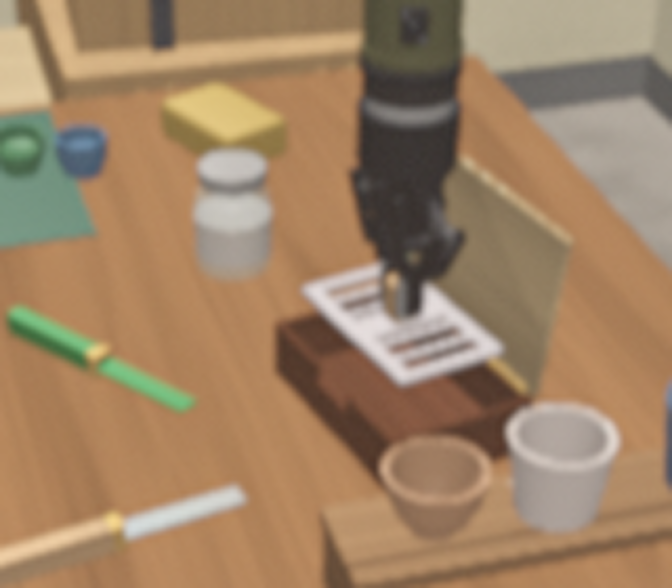

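Stencil held level. I'll lift to about 175 mm underside (cup rims at 140), then carry over the rack.

```bash
python3 -m jog '[[[-0.015,0,0],[0,0,0]],[[-0.04,0,0],[0,0,0]],[[-0.065,0,0],[0,0,0]],[[-0.085,0,0],[0,0,0]],[[-0.092,0,0],[0,0,0]]]'
python3 -m jog '[[[0,-0.010,-0.003],[0,0,0]],[[0,-0.033,-0.011],[0,0,0]],[[0,-0.066,-0.023],[0,0,0]],[[0,-0.1,-0.036],[0,0,0]],[[0,-0.135,-0.0485],[0,0,0]]]'
python3 - <<'E'
import rig; from h import *
o=rig.get_obs(); st(o)
print(delta(o,[571.6,-339.4,180],Rdown(np.radians(102.85))))
E
```

```text
clock: 24.85
eef_pos: [637.9, 201.7, 181.0]
tool_rot: [-0.026, 1.565, 0.198]
force: [0.6, 0.0, -1.3]
width: 0.219
clock: 25.35
eef_pos: [617.9, 57.2, 177.0]
tool_rot: [-2.863, 1.57, -2.638]
force: [0.5, 0.5, -1.7]
width: 0.219
t 25.35 pos [617.9  57.2 177. ] x [-0.001 -0.    -1.   ] y yaw 102.87 q [ 0.092  0.446  0.02   1.146 -0.    -0.132] F [ 0.5  0.5 -1.7] w 0.219
(array([-0.0028, -0.3763, -0.1335]), array([ 0.0003, -0.0009,  0.0003]))
```

```bash
python3 -m jog '[[[-0.001,-0.036,-0.0127],[0,0,0]],[[-0.002,-0.072,-0.0255],[0,0,0]],[[-0.003,-0.108,-0.038],[0,0,0]],[[-0.003,-0.144,-0.051],[0,0,0]],[[-0.003,-0.180,-0.064],[0,0,0]]]'
python3 -m jog '[[[0,-0.036,-0.0127],[0,0,0]],[[0,-0.072,-0.0255],[0,0,0]],[[0,-0.108,-0.038],[0,0,0]],[[0,-0.140,-0.049],[0,0,0]],[[0,-0.165,-0.058],[0,0,0]]]'
python3 - <<'E'
import rig; from h import *
o=rig.get_obs(); st(o)
print(delta(o,[571.6,-339.4,180],Rdown(np.radians(84))))
E
```

```text
clock: 25.85
eef_pos: [595.4, -132.6, 180.1]
tool_rot: [1.958, 1.57, 2.182]
force: [-0.1, 0.2, -2.1]
width: 0.219
clock: 26.35
eef_pos: [575.4, -306.7, 179.6]
tool_rot: [1.735, 1.569, 1.957]
force: [0.2, -0.5, -1.3]
width: 0.221
t 26.35 pos [ 575.4 -306.7  179.6] x [-0.001  0.001 -1.   ] y yaw 102.74 q [-4.90e-01  5.00e-01  1.18e-01  1.19e+00  1.00e-03 -7.12e-01] F [ 0.2 -0.5 -1.3] w 0.221
(array([-0.0004, -0.0311, -0.0109]), array([ 0.327 , -0.0005, -0.0014]))
```

```bash
python3 -m jog '[[[0,-0.018,-0.006],[0.07,0,0]],[[0,-0.027,-0.009],[0.16,0,0]],[[0,-0.031,-0.011],[0.24,0,0]],[[0,-0.0311,-0.0109],[0.31,0,0]],[[0,-0.0311,-0.0109],[0.327,0,0]]]'
python3 -m jog '[[[0,0,0],[0,0,0]],[[0,0,0],[0,0,0]],[[0,0,0],[0,0,0]]]'
python3 - <<'E'
import rig; from h import *
o=rig.get_obs(); st(o)
for n in ("wrist","side","top"):
    p,d,c,W=snap(rig,n,n[0]+"20")
    hsv=cv2.cvtColor(p,cv2.COLOR_BGR2HSV);Z=W[...,2]
    near=(np.hypot(W[...,0]-572,W[...,1]+339)<170)
    m=near&(Z>160)&(Z<200)&(hsv[...,1]<50)&(hsv[...,2]>130)
    if m.sum()>30:
        P=W[m];A=np.c_[P[:,:2]-P[:,:2].mean(0),np.ones(len(P))];k=np.linalg.lstsq(A,P[:,2],rcond=None)[0]
        print(n,'stencil',m.sum(),rect(W,m),'plane',k.round(4))
    m=near&(Z>66)&(Z<90)
    if m.sum()>30: print(n,'dish',m.sum(),rect(W,m))
st(rig.get_obs())
p=cv2.imread("pics/s20.png");cv2.imwrite("pics/s20c.png",cv2.resize(p[170:384,220:460],None,fx=2.8,fy=2.8,interpolation=2))
E
```

```text
clock: 26.85
eef_pos: [572.1, -337.4, 179.7]
tool_rot: [1.916, 1.569, 1.812]
force: [-0.4, -0.1, -2.3]
width: 0.218
clock: 27.15
eef_pos: [573.7, -337.0, 181.7]
tool_rot: [0.304, 1.568, 0.202]
force: [-0.1, -0.2, -1.8]
width: 0.22
t 27.15 pos [ 573.7 -337.   181.7] x [ 0.003  0.001 -1.   ] y yaw 84.16 q [-0.532  0.521  0.159  1.208  0.002 -0.43 ] F [-0.1 -0.2 -1.8] w 0.22
wrist stencil 14380 (((573.14208984375, -337.18792724609375), (150.67526245117188, 90.79292297363281), 84.2540283203125), [[520.4000244140625, -407.6000061035156], [610.7999877929688, -416.70001220703125], [625.9000244140625, -266.79998779296875], [535.5, -257.70001220703125]]) plane [-2.600000e-03  2.500000e-03  1.827152e+02]
wrist dish 17394 (((570.6744995117188, -339.90826416015625), (209.35958862304688, 129.56057739257812), 84.18026733398438), [[495.6000061035156, -437.5], [624.5, -450.6000061035156], [645.7000122070312, -242.3000030517578], [516.7999877929688, -229.1999969482422]])
side stencil 1425 (((572.973388671875, -336.9618225097656), (153.46128845214844, 91.20255279541016), 84.33126068115234), [[520.0, -
[... 472 characters left out ...]
stencil 951 (((575.1076049804688, -335.7951354980469), (151.01853942871094, 90.51251983642578), 83.98905944824219), [[522.2000122070312, -406.20001220703125], [612.2000122070312, -415.6000061035156], [628.0, -265.3999938964844], [538.0, -256.0]]) plane [1.800000e-03 3.500000e-03 1.837679e+02]
top dish 2543 (((572.9898071289062, -338.26190185546875), (211.17684936523438, 130.28346252441406), 84.16944885253906), [[497.5, -436.70001220703125], [627.0999755859375, -449.8999938964844], [648.5, -239.8000030517578], [518.9000244140625, -226.60000610351562]])
t 27.3 pos [ 573.9 -337.   182.1] x [ 0.003  0.    -1.   ] y yaw 84.14 q [-0.532  0.52   0.16   1.208  0.002 -0.43 ] F [-0.1 -0.2 -1.2] w 0.22
```

View pics/w20.png

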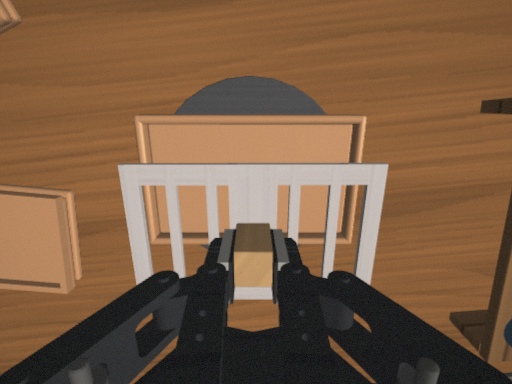

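View pics/s20c.png

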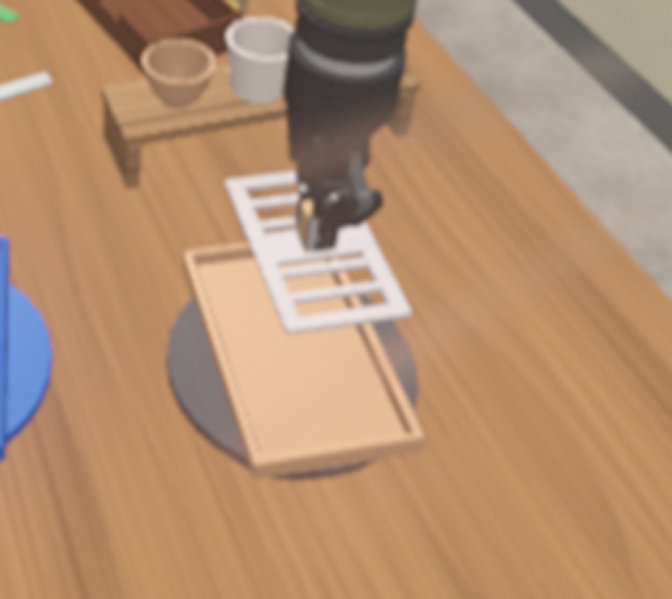

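View pics/t20.png

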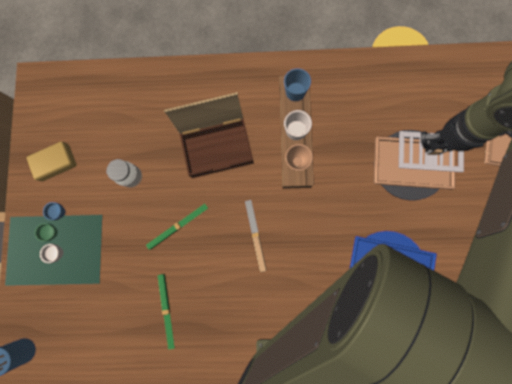

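All three cameras show the stencil level and parallel to the dish, and agree it needs about (−2.5, −3) mm to centre. Its underside is at about 178.6. I'll descend gently to 91–92.

```bash
python3 -m jog '[[[0.01,-0.002,-0.001],[0,0,0]],[[0.026,-0.0032,-0.0022],[0,0,0]],[[0.042,-0.0032,-0.0022],[0,0,0]],[[0.055,-0.0032,-0.0022],[0,0,0]],[[0.064,-0.0032,-0.0022],[0,0,0]]]'
python3 -m jog '[[[0.006,0,0],[0,0,0]],[[0.012,0,0],[0,0,0]],[[0.017,0,0],[0,0,0]],[[0.021,0,0],[0,0,0]],[[0.023,0,0],[0,0,0]]]'
python3 -m jog '[[[0,0,0],[0,0,0]],[[0,0,0],[0,0,0]],[[0,0,0],[0,0,0]],[[0,0,0],[0,0,0]],[[0,0,0],[0,0,0]]]'
cat > chk.py <<'E'
import rig,sys; from h import *
tag=sys.argv[1]
o=rig.get_obs(); st(o)
for n in ("wrist","side","top"):
    p,d,c,W=snap(rig,n,n[0]+tag)
    hsv=cv2.cvtColor(p,cv2.COLOR_BGR2HSV);Z=W[...,2]
    near=(np.hypot(W[...,0]-572,W[...,1]+339)<170)
    m=near&(Z>83)&(Z<110)&(hsv[...,1]<50)&(hsv[...,2]>120)
    if m.sum()>30:
        P=W[m];A=np.c_[P[:,:2]-P[:,:2].mean(0),np.ones(len(P))];k=np.linalg.lstsq(A,P[:,2],rcond=None)[0]
        print(n,'stencil',m.sum(),rect(W,m),'plane',k.round(4),'underside',round(np.median(P[:,2])-4,1))
    m=near&(Z>66)&(Z<83)&(hsv[...,1]>70)
    if m.sum()>30: print(n,'dish',m.sum(),rect(W,m))
    if n=='side':
        a,s,l,P=lidang(W); a&=(l<40)&(s>-20); k=np.polyfit(P[a,2],s[a],1); print('lid',np.pi/2+np.arctan(k[0]))
        cv2.imwrite(f"pics/s{tag}c.png",cv2.resize(p[170:384,220:460],None,fx=2.8,fy=2.8,interpolation=2))
st(rig.get_obs())
E
python3 chk.py 21
```

```text
clock: 27.8
eef_pos: [570.8, -339.7, 116.2]
tool_rot: [0.916, 1.569, 0.813]
force: [0.1, -0.4, -0.5]
width: 0.219
clock: 28.3
eef_pos: [571.6, -340.1, 94.8]
tool_rot: [0.204, 1.568, 0.101]
force: [-0.5, 0.2, -1.8]
width: 0.216
clock: 28.8
eef_pos: [571.7, -340.1, 95.2]
tool_rot: [0.152, 1.568, 0.049]
force: [0.3, 0.2, -2.3]
width: 0.223
t 28.8 pos [ 571.7 -340.1   95.2] x [ 0.003  0.    -1.   ] y yaw 84.11 q [-0.538  0.567  0.009  1.011  0.002 -0.435] F [ 0.3  0.2 -2.3] w 0.223
wrist stencil 14477 (((570.9443969726562, -340.3069152832031), (151.0134735107422, 90.22772216796875), 84.29353332519531), [[518.5, -411.0], [608.2999877929688, -419.8999938964844], [623.2999877929688, -269.70001220703125], [533.5999755859375, -260.70001220703125]]) plane [-5.00000e-04  2.00000e-03  9.62012e+01] underside 92.3
wrist dish 30984 (((570.5765991210938, -340.0523376464844), (209.6955108642578, 130.0476531982422), 84.07830047607422), [[495.1000061035156, -437.6000061035156], [624.4000244140625, -451.0], [646.0999755859375, -242.5], [516.7000122070312, -229.10000610351562]])
side stencil 1292 (((571.
[... 647 characters left out ...]
, (150.7807159423828, 90.19906616210938), 84.21953582763672), [[520.5999755859375, -410.1000061035156], [610.2999877929688, -419.20001220703125], [625.5, -269.20001220703125], [535.7999877929688, -260.1000061035156]]) plane [-2.20000e-03  1.20000e-03  9.69722e+01] underside 92.9
top dish 1836 (((573.3704223632812, -338.51556396484375), (210.65005493164062, 131.45736694335938), 83.97755432128906), [[497.0, -436.3999938964844], [627.7000122070312, -450.20001220703125], [649.7999877929688, -240.6999969482422], [519.0999755859375, -226.89999389648438]])
t 28.95 pos [ 571.6 -340.1   95.1] x [ 0.003  0.    -1.   ] y yaw 84.11 q [-0.538  0.567  0.009  1.011  0.002 -0.435] F [-0.5  0.4 -1.9] w 0.218
```

View pics/s21c.png

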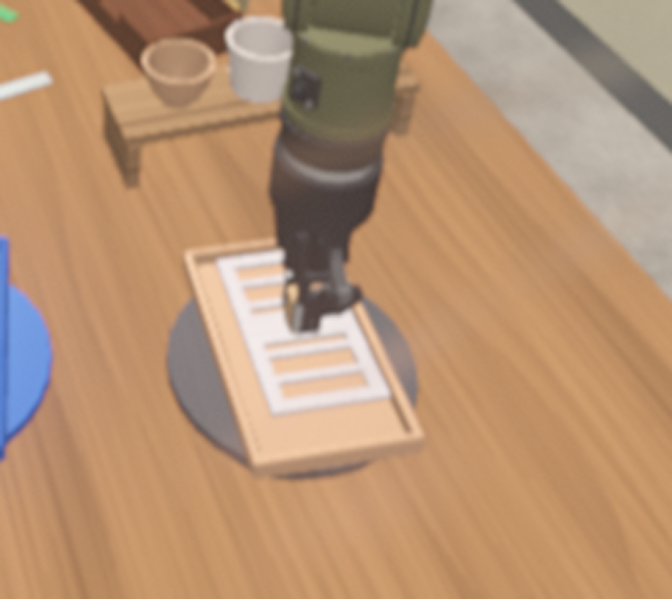

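View pics/s21.png

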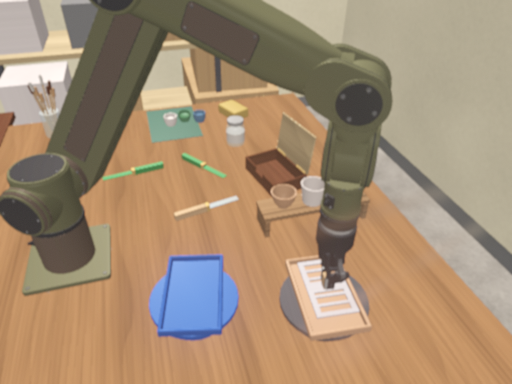

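The stencil is centred within about 1.5 mm, with its underside about 12 mm above the rim, parallel to within 0.4° and level. The lid is at 1.69 rad, the knife is flat on the table at (207,207), and the cups and jar are where they were. Everything is still, so I'm handing in.

```bash
python3 - <<'E'
import rig
print(rig.job_done())
E
```

```text
the job is handed in; nothing more can be done
None
```

The job is done and handed in at about 29 s of the 72 s allowed; no verdict was reported, so the results below are from my own last checks.

**What I did:** I picked up the palette knife, turned it round and slid the blade through the notch under the lid. I pried the lid open and swung it past upright with the blade, then laid the knife down on clear table. I took the stencil out by its post, carried it over the rack with its underside at about 175 mm (highest cup rim 140 mm), and left it held over the clay dish.

**Last checks:**
- **Stencil:** its underside is 91.8 to 92.9 mm above the table in the three cameras, about 12 mm above the rim. It is within about 1.5 mm of the dish centre, parallel to within 0.4° and level within 0.005 rad, and was not moving.
- **Lid:** it stands at about 1.69 rad.
- **Knife:** it lies flat and released on the table.
- **Cups and jar:** they look to be in their places; I checked this by eye in the pictures only.
- **Contact while prying:** I could not read the knife-to-lid force directly. I judged it from the lid following the blade in the pictures.

**Where things disagreed:**
- **Fingertips:** they sat about 7 to 15 mm behind the reported tool point, where the brief says 25 mm ahead. My first knife grasp closed on air above the handle. After that I set heights from the camera depth.
- **Cameras:** the top and side cameras differ from each other by 2 to 3 mm in absolute position, so I centred the stencil on the stencil-to-dish offset within each picture.

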